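Serve the bread round the turntable and clear the used coasters

ROBOT

A 7-joint arm with a two-finger parallel gripper is mounted at the origin on the work surface. World frame = base frame: x ahead of the robot, y to its left, z up, the work surface at z = 0. Lengths are in m, angles in rad, forces in N, time in s.
With the tool pointing down it reaches from about 0.425 to 1.025 m from the base axis. Payload 9.4 kg.
Tool frame: the origin (TCP) lies between the finger pads; the fingertips stand 14 mm ahead of it and the grasp point (between the pads) lies 5 mm behind it; y points along the fingers, z is the direction in which the jaws open and shut, and the axes are right-handed (so a half turn about y gives the same grasp; the last joint's range is limited). The gripper opens to 93 mm and grips with 3 to 60 N. Pads are 15 mm wide; open, the fingers measure 128 mm over their backs; the gripper's body (75 mm by 188 mm) begins 65 mm behind the grasp point.
Start: joints at [1.05, 0.599, -0.003, 1.599, 0.002, 0.943, -0.08], TCP at [0.311, -0.655, 0.233] pointing down, gripper open.
Joint ranges: [-2.57, 2.57], [-0.35, 1.97], [-1.29, 1.29], [0.11, 2.56], [-1.05, 4.19], [0.11, 1.86], [-2.63, 2.63]. Speed limits (rad/s): [2.22, 2.22, 3.01, 3.01, 3.14, 3.14, 3.14].

INTERFACE

Orientations are given as a 3x3 rotation matrix whose columns are the frame's x, y, z axes.
In Python, from rig import manip gives the robot as it stands.
- The arm moves only by the tool send_rows, never from a script. Its argument "moves" is one flat list of numbers, 5 for each row, row after row: the opening, from -1 (shut) to 1 (fully open), then the shift along the tool's x, y, z in cm, then the turn about the tool's y in rad. In form: [claw, x, y, z, turn, claw, x, y, z, turn, ...]. A call has 1 to 10 rows; each row shifts and turns the commanded pose from where the row before left it, along the tool's axes as they then stand; what a row does not reach is not made up. A row lasts 1/8 s, in which the tool goes at most 62.5 mm and 10.7 degrees, less where a joint would pass 70% of its speed; a pose out of reach is approached as far as the arm can. A call with a gripper value outside its range is refused whole. The fingers move at their own pace and stop on an object; "force" is the grip in N (left out, the last holds). Time passes only in rows, so rows that do not move let the fingers close. It gives the time, the measured TCP pose, the force and the opening at its end, in the units of the state.
- manip.observe(): the state, without advancing time (a new reading comes with each control period).
- manip.get_image(name): name is "scene" or "top"; returns (picture, depth): 384x512x3 uint8, blue, green, red; 384x512 float32, m along the optical axis (not along the pixel's ray), 0 where there is no reading.
- manip.camera_model(name): a dict with "camera_matrix" (3x3 intrinsics, pixels), "T" (4x4, takes a point from camera to world coordinates). Camera axes: x right, y down, z forward; pixel columns grow to the right and rows downward; lengths in m; the calibration is good to about 2 mm. A picture is of the moment at which its call begins. camera_model takes no time and is no camera call.
- manip.finish_job(): hands the job in, once; it reports no verdict.
The state is a dict: "t": time; "qpos": joint angles; "qd": joint speeds; "joint_efforts": joint torques, N m; "tcp_pos": TCP position; "tool_rot": TCP orientation; "wrist_force": force on the tool from outside, world axes, zero at the start; "wrist_torque": the same for the moment, N m; "opening": finger opening in m.
Only numpy, scipy, OpenCV 4.12 (cv2) and the standard library are available. Lean on these libraries where they do the work, as an engineer would, in place of code of your own. Each camera call takes 0.05 s, during which the arm holds its last target.

TASK

First lay every slice of bread flat and wholly on the green half of the serving turntable (stacking slices is fine), then smoothly turn the turntable half a turn by its red knob until it clicks home, so that the bread faces the diners across the table. Only then take the used orange coasters off the blue half that has come round to you and lay them all flat in the grey dish tray, leaving the tub and the mug alone.

Things in the scene. Friction and masses are not known exactly. Their poses are not given: they have to be found in the camera images.
- disc (a joint): serving turntable, a two-tone disc 320 mm across on a foot fixed to the table, vertical axis. Value (rad): 0 with the green half facing the robot, pi (3.14) with the blue half facing it; grows anticlockwise seen from above; stops at both. An over-centre mechanism pulls it home at either end (0.15 N m to break away, 0.25 at most, about nothing half way; damped).
- disc_mid (a point): middle of the disc's upper surface, 30 mm above the table; turns with the disc: its -x points to the middle of the green half, +x to that of the blue half, the dividing line runs along y, z up. The flat surface has a radius of 152 mm; round it stands a rim 6 mm high and 7 mm wide.
- knob_top (a point): centre of the top of the disc's only knob: red upright post, 18 mm in diameter, 55 mm tall, on the disc's dividing line 135 mm from the axis (+y of disc_mid). At joint 0 it is on the left of the disc seen from the robot; as the disc turns it comes round the near side to the right.
- tray: grey open dish tray fixed to the table, outside 210 (its x) x 160 (its y) x 25 mm high, walls and floor 5 mm thick. Origin: centre of its underside, on the table.
- slice1: round slice of a small loaf, brown crust, pale crumb, 56 mm in diameter and 12 mm thick, about 20 g; lies flat on the table on a thin pale green sheet (flush with the table) at the start. Origin: centre of its underside, z through the thickness. May be absent.
- slice2: round slice of a small loaf, brown crust, pale crumb, 56 mm in diameter and 12 mm thick, about 20 g; lies flat on the table on a thin pale green sheet (flush with the table) at the start. Origin: centre of its underside, z through the thickness. May be absent.
- slice3: round slice of a small loaf, brown crust, pale crumb, 56 mm in diameter and 12 mm thick, about 20 g; lies flat on the table on a thin pale green sheet (flush with the table) at the start. Origin: centre of its underside, z through the thickness. May be absent.
- slice4: round slice of a small loaf, brown crust, pale crumb, 56 mm in diameter and 12 mm thick, about 20 g; lies flat on the table on a thin pale green sheet (flush with the table) at the start. Origin: centre of its underside, z through the thickness. May be absent.
- slice5: round slice of a small loaf, brown crust, pale crumb, 56 mm in diameter and 12 mm thick, about 20 g; lies flat on the table on a thin pale green sheet (flush with the table) at the start. Origin: centre of its underside, z through the thickness. May be absent.
- slice6: round slice of a small loaf, brown crust, pale crumb, 56 mm in diameter and 12 mm thick, about 20 g; lies flat on the table on a thin pale green sheet (flush with the table) at the start. Origin: centre of its underside, z through the thickness. May be absent.
- coaster1: used round coaster, orange with a white ring on top, 64 mm in diameter and 6 mm thick, about 25 g; lies flat on the disc's blue half at the start. Origin: centre of its underside, z through the thickness. May be absent.
- coaster2: used round coaster, orange with a white ring on top, 64 mm in diameter and 6 mm thick, about 25 g; lies flat on the disc's blue half at the start. Origin: centre of its underside, z through the thickness. May be absent.
- coaster3: used round coaster, orange with a white ring on top, 64 mm in diameter and 6 mm thick, about 25 g; lies flat on the disc's blue half at the start. Origin: centre of its underside, z through the thickness. May be absent.
- tub: closed spread tub, white with yellow lid, 92 x 122 x 62 mm, beyond the turntable; not to be disturbed. Origin: centre of its underside.
- mug: blue mug, 80 mm across and 90 mm tall, beyond the turntable; not to be disturbed. Origin: centre of its underside.
There are look-alikes about, which are no part of the job. Leave any turquoise look-alike of the slice3 alone. Leave any turquoise look-alike of the slice5 alone.

How it is judged:
By the outcome, as a careful person would: the job done as asked, in the order asked, and still so for the second after the job is handed in, with the robot touching nothing.
Of slice1, slice2, slice3, slice4, slice5, slice6 only 4 to 6 are there at a start; the rules pass over those that are not, and their reading is None.
Of coaster1, coaster2, coaster3 only 2 to 3 are there at a start; the rules pass over those that are not, and their reading is None.
At some moment in a run one of slice1, slice2, slice3, slice4, slice5, slice6, coaster1, coaster2, coaster3 may be knocked a few centimetres aside while the robot is not near it.
Once in a run the grip may slacken for a moment while it holds something.
It also fails if it takes over 210 s, if anything falls off the work surface, if the arm or the gripper's body presses on something with over 40 N, if the wrist force passes 120 N, or if a joint passes its speed limit or range.

## Working session

There is one attempt and no reset: what is moved stays moved. The work goes in short steps, Python scripts to look and compute and a tool call to move; the robot and the scene stay as the last step left them, time stands still between calls to the robot, and variables do not carry over. Pictures are saved under pics/ and viewed, and the job is handed in when it is done.

Besides the shell and the picture viewer there is one more tool, called by a JSON object that holds its "op" and its "data". send_rows: Moves the arm, as the interface text tells. Its arguments: {"type":"object","properties":{"moves":{"type":"array"},"force":{"type":"number"}},"required":["moves"]}

```bash
ls; mkdir -p pics
python3 - <<'E'
from rig import manip
import cv2,numpy as np
print(manip.observe())
for n in ("scene","top"):
    im,d=manip.get_image(n); cv2.imwrite(f"pics/{n}0.png",im); np.save(f"pics/{n}0.npy",d)
    print(n,manip.camera_model(n))
E
```

```text
pics
{'t': 0.0, 'qpos': array([ 1.05029305,  0.60008884, -0.00254802,  1.60015598,  0.00179893,
        0.94288876, -0.07980845]), 'qd': array([ 0.00025175,  0.00089816,  0.00173259,  0.00105185, -0.00235761,
        0.00202817, -0.00089304]), 'joint_efforts': array([-9.28332556e-04, -7.65048337e+01,  1.49706166e+00, -2.52345014e+01,
       -5.24248858e-02,  1.70274399e-02,  1.66803120e-04]), 'tcp_pos': array([ 0.3110799 , -0.65433834,  0.23177678]), 'tool_rot': array([[-9.03102172e-01, -7.82634752e-04,  4.29425028e-01],
       [-4.29425719e-01,  1.32482712e-03, -9.03101211e-01],
       [ 1.37884469e-04, -9.99998816e-01, -1.53253774e-03]]), 'wrist_force': array([ 0.52443402,  0.52422145, -0.16988855]), 'wrist_torque': array([-0.01974841, -0.00842392,  0.01842154]), 'opening': 0.09321838819067378}
scene {'camera_matrix': array([[376.36976178,   0.        , 253.6475508 ],
       [  0.        , 376.36976178, 189.78281601],
       [  0.        ,   0.        ,   1.        ]]), 'T': array([[ 0.6327227 ,  0.62096286, -0.46267387,  1.0716389 ],
       [ 0.77420356, -0.51995417,  0.36091066, -0.42657201],
       [-0.01645709, -0.58656013, -0.80973847,  0.91379797],
       [ 0.        ,  0.        ,  0.        ,  1.        ]])}
top {'camera_matrix': array([[355.44937626,   0.        , 250.71707211],
       [  0.        , 355.44937626, 187.67536146],
       [  0.        ,   0.        ,   1.        ]]), 'T': array([[-0.01366016, -0.98590882,  0.16672492,  0.42057758],
       [-0.99985419,  0.01517701,  0.00782715, -0.06737951],
       [-0.01024724, -0.16659369, -0.98597238,  1.22279442],
       [ 0.        ,  0.        ,  0.        ,  1.        ]])}
```

View pics/scene0.png

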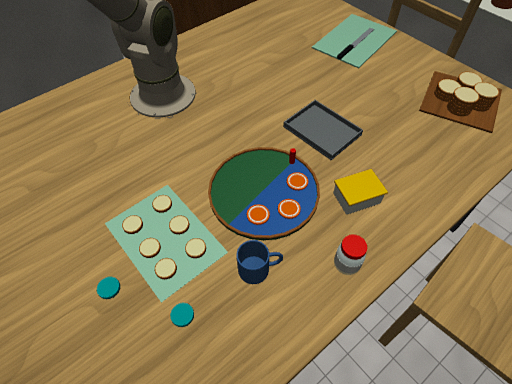

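View pics/top0.png

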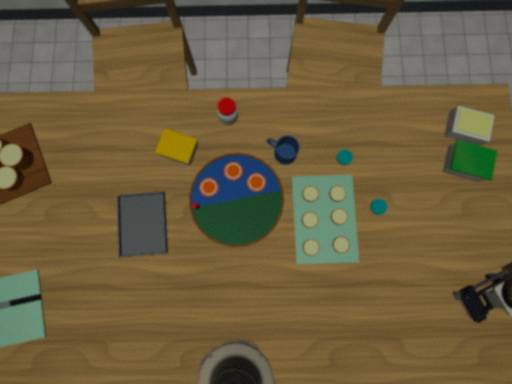

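```bash
cat > h.py <<'E'
import cv2,numpy as np
from rig import manip
def ray(n,uv,z):
    m=manip.camera_model(n);K=m["camera_matrix"];T=m["T"]
    d=T[:3,:3]@np.linalg.solve(K,np.array([uv[0],uv[1],1.]));o=T[:3,3]
    return (o+d*(z-o[2])/d[2])
def proj(n,p):
    m=manip.camera_model(n);K=m["camera_matrix"];T=m["T"]
    q=np.linalg.inv(T)@np.append(p,1);q=K@q[:3];return q[:2]/q[2]
def depthpt(n,d,u,v):
    m=manip.camera_model(n);K=m["camera_matrix"];T=m["T"]
    z=d[int(v),int(u)];return (T@np.append(np.linalg.solve(K,np.array([u,v,1.]))*z,1))[:3]
def blobs(mask,amin=20,amax=1e5):
    n,l,s,c=cv2.connectedComponentsWithStats(mask.astype(np.uint8))
    return [(c[i],s[i][4],s[i][:4]) for i in range(1,n) if amin<=s[i][4]<=amax]
def snap(tag,big=None):
    out={}
    for n in ("scene","top"):
        im,d=manip.get_image(n);out[n]=(im,d);cv2.imwrite(f"pics/{n}{tag}.png",im)
    return out
E
python3 - <<'E'
from h import *
for n in ("scene","top"):
    im=cv2.imread(f"pics/{n}0.png");d=np.load(f"pics/{n}0.npy")
    hsv=cv2.cvtColor(im,cv2.COLOR_BGR2HSV);H,S,V=[hsv[...,i].astype(int) for i in range(3)]
    if n=="scene":
        for p in [(162,203),(162,197),(130,200),(258,214),(258,207),(260,170),(270,200),(292,155),(265,150),(330,125)]: print(p,hsv[p[1],p[0]])
    else:
        for p in [(311,193),(315,230),(209,187),(209,180),(236,225),(230,190),(195,206),(140,220),(120,220)]: print(p,hsv[p[1],p[0]])
    print(n,'crumb')
    m=(V>170)&(H>12)&(H<40)&(S>25)
    for c,a,b in blobs(m,15,2000): print(c.round(1),a,b,ray(n,c,.012).round(4),depthpt(n,d,*c).round(3))
    print('orange')
    m=(H<18)&(S>190)&(V>150)
    for c,a,b in blobs(m,10,2000): print(c.round(1),a,b,ray(n,c,.036).round(4),depthpt(n,d,*c).round(3))
    print('green/blue')
    for m in ((H>60)&(H<90)&(S>110)&(V<110),(H>100)&(H<120)&(S>150)):
      for c,a,b in blobs(m,200,9000): print(c.round(1),a,b,ray(n,c,.030).round(4))
E
```

```text
(162, 203) [ 27  73 204]
(162, 197) [ 26  73 206]
(130, 200) [ 19 130 174]
(258, 214) [ 13 255 203]
(258, 207) [ 10 160 206]
(260, 170) [ 67 140  89]
(270, 200) [106 190 145]
(292, 155) [179 225  69]
(265, 150) [ 60 112  59]
(330, 125) [90 13 96]
scene crumb
[329.5  14.3] 83 [304   4  46  24] [0.0274 0.8429 0.012 ] [0.015 0.858 0.002]
[228.4  13.9] 42 [211   7  34  15] [-0.2701  0.5046  0.012 ] [-0.293  0.521 -0.004]
[282.3  14.3] 84 [265   7  36  15] [-0.1094  0.6847  0.012 ] [-0.125  0.7   -0.   ]
[299.9  24.2] 17 [294  21  13   7] [-0.      0.6885  0.012 ] [-0.011  0.7    0.003]
[249.9  53.8] 205 [211  38  69  37] [0.0256 0.3897 0.012 ] [ 0.008  0.404 -0.004]
[200.2  53.5] 165 [177  42  55  23] [-0.1067  0.2392  0.012 ] [-0.119  0.246  0.002]
[374.3  59.2] 96 [359  50  36  20] [0.3706 0.738  0.012 ] [ 0.361  0.755 -0.001]
[416.9  64.8] 146 [390  50  49  34] [0.4997 0.8338 0.012 ] [ 0.491  0.853 -0.002]
[254.8  59.4] 53 [240  53  30  14] [0.0668 0.3814 0.012 ] [ 0.052  0.393 -0.001]
[166.9 139.6] 1377 [ 17  53 306 168] [ 0.215  -0.1144  0.012 ] [ 0.2   -0.109 -0.003]
[120.8  60.8] 
[... 8231 characters left out ...]
3 79]
(120, 220) [70 16 49]
top crumb
orange
[229.8 102.2] 13 [227  99   7   7] [0.9287 0.0118 0.036 ] [0.901 0.007 0.101]
[224.8 107.3] 60 [219 100  14  13] [0.9099 0.0294 0.036 ] [0.882 0.024 0.103]
[232.9 170.3] 97 [228 165  11  11] [0.6825 0.0022 0.036 ] [0.683 0.002 0.036]
[256.  181.8] 104 [251 177  11  11] [ 0.6412 -0.0763  0.036 ] [ 0.641 -0.076  0.035]
[208.4 186.8] 99 [203 182  12  11] [0.6264 0.0857 0.036 ] [0.627 0.086 0.034]
green/blue
[473.3 159.3] 1196 [451 140  45  39] [ 0.7091 -0.822   0.03  ]
[239.8 217.6] 3045 [194 191  87  53] [ 0.5211 -0.02    0.03  ]
[286.2 149.5] 388 [276 137  22  26] [ 0.7545 -0.1827  0.03  ]
[233.3 180.7] 1874 [192 156  88  50] [0.6475 0.0014 0.03  ]
```

Run:
```python
from h import *
a=cv2.imread("pics/top0.png")[130:280,100:400];cv2.imwrite("pics/crop_a.png",cv2.resize(a,None,fx=2.6,fy=2.6,interpolation=cv2.INTER_CUBIC))
a=cv2.imread("pics/scene0.png")[90:310,80:380];cv2.imwrite("pics/crop_b.png",cv2.resize(a,None,fx=2.6,fy=2.6,interpolation=cv2.INTER_CUBIC))
```

```text
(no output)
```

View pics/crop_a.png

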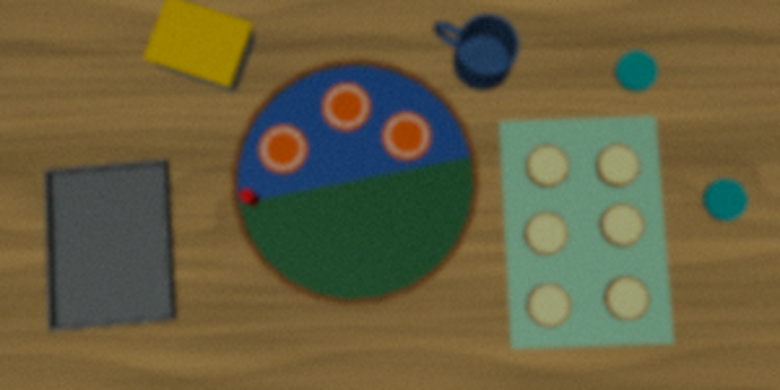

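View pics/crop_b.png

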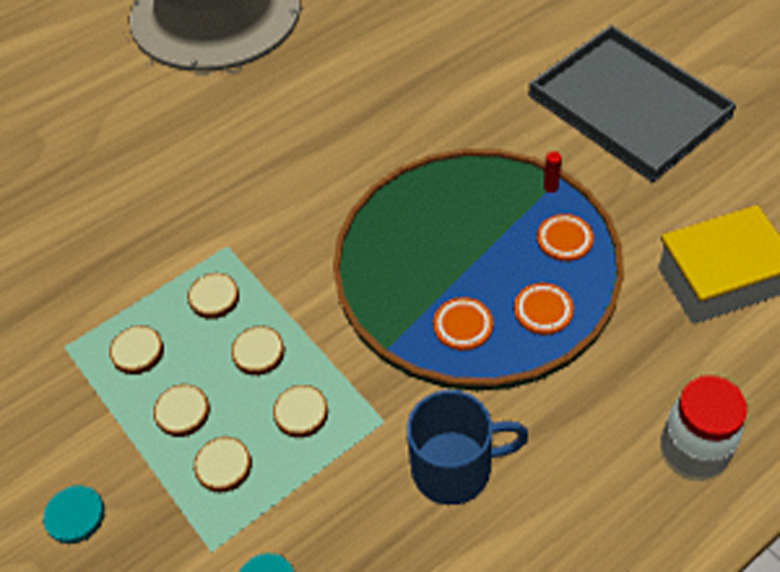

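```bash
cat >> h.py <<'E'
def hsvof(im):
    h=cv2.cvtColor(im,cv2.COLOR_BGR2HSV).astype(int);return h[...,0],h[...,1],h[...,2]
def slices(n,im,z=.012,xr=(.35,.75),yr=(-.5,-.2)):
    H,S,V=hsvof(im);m=((V>160) if n=="scene" else (V>125))&(H>20)&(H<40)&(S>40)&(S<115)
    out=[]
    for c,a,b in blobs(m,60,420):
        p=ray(n,c,z)
        if xr[0]<p[0]<xr[1] and yr[0]<p[1]<yr[1] and .6<b[2]/b[3]<1.7: out.append((p[:2].round(4),a))
    return out
def coasters(n,im,z=.036):
    H,S,V=hsvof(im);m=(H<18)&(S>170)&(V>120)
    m=cv2.morphologyEx(m.astype(np.uint8),cv2.MORPH_CLOSE,np.ones((3,3)))
    out=[]
    for c,a,b in blobs(m,60,900):
        p=ray(n,c,z)
        if .35<p[0]<.76 and -.2<p[1]<.45: out.append((p[:2].round(4),a))
    return out
def disc(n,im):
    # centre from the union of green and blue, divider from both centroids
    H,S,V=hsvof(im);M=manip.camera_model(n)
    g=(H>55)&(H<90)&(S>110)&(V<110);b=(H>100)&(H<120)&(S>150)
    res={}
    def pts(m):
        v,u=np.nonzero(m);K=M["camera_matrix"];T=M["T"]
        d=T[:3,:3]@np.linalg.solve(K,np.stack([u,v,np.ones_like(u)]).astype(float));o=T[:3,3][:,None]
        return (o+d*((.03-o[2])/d[2]))[:2].T
    G,B=pts(g),pts(b);c0=np.array([.58,0])
    G=G[np.linalg.norm(G-c0,axis=1)<.18];B=B[np.linalg.norm(B-c0,axis=1)<.165]
    A=np.vstack([G,B]).astype(np.float32);hull=cv2.convexHull((A*1000))[:,0]
    (cx,cy),(w,h),an=cv2.fitEllipse(hull);
    return np.array([cx,cy]).round(1),(round(w,1),round(h,1)),G,B
E
python3 - <<'E'
from h import *
for n in ("scene","top"):
    im=cv2.imread(f"pics/{n}0.png")
    print(n);[print(' s',*x) for x in slices(n,im)];[print(' c',*x) for x in coasters(n,im)]
    c,wh,G,B=disc(n,im);print(c,wh)
    H,S,V=hsvof(im);r=((H<6)|(H>174))&(S>180)&(V>50)
    for q,a,b in blobs(r,4,200): print(' red',q.round(1),a,b,ray(n,q,.083).round(3))
    # divider: fit line separating via logistic-like: LDA on points near
    X=np.vstack([G,B]);y=np.r_[-np.ones(len(G)),np.ones(len(B))];C=c/1000
    best=max(((((X-C)@np.array([np.cos(t),np.sin(t)])-o)*y>0).mean(),t,o) for t in np.linspace(-.5,.5,101) for o in np.linspace(-.006,.006,7))
    print('divider acc, angle of blue dir, off',best)
    t=(V<115)&(S<60)
    for q,a,b in blobs(t,600,6000):
        print(' tray',q.round(1),a,b,ray(n,q,.005).round(3))
E
```

```text
scene
 s [ 0.4188 -0.2584] 192
 s [ 0.4258 -0.3591] 220
 s [ 0.5113 -0.2586] 220
 s [ 0.5212 -0.3587] 246
 s [ 0.6012 -0.2639] 249
 s [ 0.6007 -0.3572] 276
 c [ 0.6158 -0.0435] 345
 c [0.627  0.0818] 280
 c [ 6.811e-01 -5.000e-04] 342
 c [ 0.6411 -0.0794] 340
[587.5 -12.4] (304.4, 318.1)
 red [292.1 155.7] 75 [289 149   7  15] [0.574 0.107 0.083]
divider acc, angle of blue dir, off (np.float64(0.9891653969866261), np.float64(0.19000000000000006), np.float64(-0.004))
 tray [373.5   7.3] 600 [343   0  50  23] [0.109 1.046 0.005]
 tray [424.7  28.6] 1496 [395   4  61  50] [0.364 1.075 0.005]
 tray [488.4  46.6] 2975 [454   8  58  81] [0.608 1.16  0.005]
 tray [161.9  92.3] 898 [138  71  47  36] [-0.009 -0.     0.005]
 tray [322.5 128.6] 2417 [284 100  79  60] [0.504 0.317 0.005]
top
 s [ 0.6028 -0.3568] 188
 s [ 0.6039 -0.263 ] 194
 s [ 0.5239 -0.358 ] 197
 s [ 0.5136 -0.2577] 197
 s [ 0.4279 -0.3592] 207
 s [ 0.4206 -0.2578] 212
 c [0.6821 0.0026] 108
 c [ 0.6413 -0.0759] 113
 c [0.627  0.0856] 112
[585.8  -7.6] (299.0, 299.6)
 red [194.7 205.3] 21 [192 203   6   5] [0.558 0.124 0.083]
divider acc, angle of blue dir, off (np.float64(0.9995944027580612), np.float64(0.19000000000000006), np.float64(-0.002))
 tray [37.5 36.1] 4497 [ 0  0 93 93] [1.218 0.738 0.005]
 tray [235.7  20.8] 3700 [173   0 126  89] [ 1.266 -0.01   0.005]
 tray [342.6  10.9] 1224 [304   0  82  25] [ 1.299 -0.414  0.005]
 tray [458.1  31.4] 5488 [385   0 127  91] [ 1.206 -0.839  0.005]
 tray [130.7  15.2] 1258 [89  3 82 25] [1.298 0.389 0.005]
 tray [141.5 223.9] 2885 [118 192  49  65] [0.506 0.318 0.005]
 tray [485.2 297. ] 1044 [454 271  58  51] [ 0.251 -0.822  0.005]
 tray [241.5 361.3] 1169 [201 340  72  44] [ 0.062 -0.02   0.005]
```

```bash
cat > p.py <<'E'
# usage: p.py x y z [yawdeg of tool z]: remaining shift in tool axes (cm), turn (rad)
import sys,numpy as np
from rig import manip
s=manip.observe();R=s["tool_rot"];p=s["tcp_pos"]
a=[float(v) for v in sys.argv[1:]]
d=R.T@(np.array(a[:3])-p)*100
yaw=np.degrees(np.arctan2(R[1,2],R[0,2]))
print("t",round(s["t"],2),"tcp",p.round(4),"yaw",yaw.round(2),"q7",s["qpos"][6].round(2),"open",s["opening"].round(4),"F",s["wrist_force"].round(1))
print("shift cm",d.round(2))
E
echo
```

```text
(no output)
```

{"op": "send_rows", "data": {"moves": [0.63, 0, 3.5, 0, 0.15, 0.63, 0, 3.5, 0, 0.15, 0.63, 0, 3.5, 0, 0.145, 0.63, 0, 0, 0, 0], "force": 12}}

```text
t: 0.6
tcp_pos: [0.3107, -0.6528, 0.1246]
tool_rot: [[-1.0, -0.003, 0.0], [-0.0, 0.005, -1.0], [0.003, -1.0, -0.005]]
wrist_force: [-1.0, 0.4, 0.9]
opening: 0.0758
```

```bash
python3 p.py .6025 -.2635 .06
```

```text
Traceback (most recent call last):
  File "p.py", line 8, in <module>
    print("t",round(s["t"],2),"tcp",p.round(4),"yaw",yaw.round(2),"q7",s["qpos"][6].round(2),"open",s["opening"].round(4),"F",s["wrist_force"].round(1))
                                                                                                    ^^^^^^^^^^^^^^^^^^
AttributeError: 'float' object has no attribute 'round'
```

```bash
sed -i 's/s\["opening"\].round(4)/round(s["opening"],4)/' p.py
```

{"op": "send_rows", "data": {"moves": [0.63, -3.24, 0, -4.33, 0, 0.63, -3.24, 0, -4.33, 0, 0.63, -3.24, 0, -4.33, 0, 0.63, -3.24, 0, -4.33, 0, 0.63, -3.24, 0, -4.33, 0, 0.63, -3.24, 0, -4.33, 0, 0.63, -3.24, 1, -4.33, 0, 0.63, -3.24, 2, -4.33, 0, 0.63, -3.24, 3, -4.33, 0, 0.63, 0, 0, 0, 0]}}

```text
t: 1.85
tcp_pos: [0.6064, -0.2594, 0.0667]
tool_rot: [[-1.0, 0.0, 0.01], [-0.01, 0.004, -1.0], [-0.0, -1.0, -0.004]]
wrist_force: [-0.7, -0.6, -0.4]
opening: 0.0759
```

```bash
python3 p.py .6025 -.2635 .017
```

```text
t 1.85 tcp [ 0.6064 -0.2594  0.0667] yaw -89.4 q7 -1.07 open 0.0759 F [-0.7 -0.6 -0.4]
shift cm [0.4  4.97 0.43]
```

{"op": "send_rows", "data": {"moves": [0.63, 0.4, 1.5, 0.4, 0, 0.63, 0, 1.5, 0, 0, 0.63, 0, 1.0, 0, 0, 0.63, 0, 0, 0, 0]}}

```text
t: 2.35
tcp_pos: [0.5985, -0.2699, 0.0267]
tool_rot: [[-1.0, -0.002, -0.002], [0.002, 0.001, -1.0], [0.002, -1.0, -0.001]]
wrist_force: [-0.0, 0.4, 0.3]
opening: 0.0763
```

```bash
python3 p.py .6025 -.2635 .017
```

```text
t 2.35 tcp [ 0.5985 -0.2699  0.0267] yaw -90.12 q7 -1.05 open 0.0763 F [-0.   0.4  0.3]
shift cm [-0.4   0.97 -0.64]
```

{"op": "send_rows", "data": {"moves": [0.63, -0.4, 0.5, -0.5, 0, 0.63, 0, 0.4, 0, 0, 0.63, 0, 0, 0, 0]}}

```text
t: 2.72
tcp_pos: [0.6033, -0.2641, 0.0184]
tool_rot: [[-1.0, -0.0, -0.001], [0.001, 0.0, -1.0], [0.0, -1.0, -0.0]]
wrist_force: [1.0, -0.1, -0.6]
opening: 0.0757
```

```bash
python3 p.py .6025 -.2635 .017;python3 p.py .6025 -.2635 .017
```

```text
t 2.73 tcp [ 0.6033 -0.2641  0.0184] yaw -90.04 q7 -1.06 open 0.0757 F [ 1.  -0.1 -0.6]
shift cm [ 0.08  0.14 -0.06]
t 2.73 tcp [ 0.6033 -0.2641  0.0184] yaw -90.04 q7 -1.06 open 0.0757 F [ 1.  -0.1 -0.6]
shift cm [ 0.08  0.14 -0.06]
```

{"op": "send_rows", "data": {"moves": [0.63, 0, 0.2, 0, 0, -1, 0, 0, 0, 0, -1, 0, 0, 0, 0, -1, 0, 0, 0, 0, -1, 0, 0, 0, 0], "force": 12}}

```text
t: 3.35
tcp_pos: [0.6033, -0.2645, 0.0167]
tool_rot: [[-1.0, 0.0, -0.001], [0.001, -0.0, -1.0], [-0.0, -1.0, 0.0]]
wrist_force: [-0.1, -0.6, 0.5]
opening: 0.0556
```

{"op": "send_rows", "data": {"moves": [-1, 0, -3, 0, 0, -1, 0, -4, 0, 0, -1, 0.65, -2, -2.2, 0, -1, 1.33, 0, -4.45, 0, -1, 1.33, 0, -4.45, 0, -1, 1.33, 0, -4.45, 0, -1, 0.68, 1.5, -2.3, 0, -1, 0, 3.0, 0, 0, -1, 0, 0.7, 0, 0, -1, 0, 0, 0, 0]}}

```text
t: 4.6
tcp_pos: [0.5503, -0.0864, 0.0545]
tool_rot: [[-1.0, -0.001, -0.002], [0.002, -0.0, -1.0], [0.001, -1.0, 0.0]]
wrist_force: [0.5, -0.3, 0.7]
opening: 0.0556
```

```bash
python3 p.py .55 -.086 .047
```

```text
t 4.6 tcp [ 0.5503 -0.0864  0.0545] yaw -90.11 q7 -1.28 open 0.0556 F [ 0.5 -0.3  0.7]
shift cm [ 0.03  0.75 -0.04]
```

{"op": "send_rows", "data": {"moves": [-1, 0, 0.5, 0, 0, -1, 0, 0.2, 0, 0, -1, 0, 0, 0, 0, 0.44, 0, 0, 0, 0, 0.44, 0, 0, 0, 0, 0.44, 0, -2, 0, 0, 0.44, 0, -3, 0, 0, 0.44, 0, -2, 0, 0, 0.44, 0, 0, 0, 0]}}

```text
t: 5.72
tcp_pos: [0.5511, -0.0859, 0.1189]
tool_rot: [[-1.0, 0.003, -0.001], [0.001, -0.0, -1.0], [-0.003, -1.0, 0.0]]
wrist_force: [-0.2, 1.0, -0.8]
opening: 0.0669
```

```bash
cat > look.py <<'E'
import sys
from h import *
o=snap(sys.argv[1])
for n in o:
    im=o[n][0];print(n);print(' s',[(list(map(float,p)),int(a)) for p,a in slices(n,im)]);print(' c',[(list(map(float,p)),int(a)) for p,a in coasters(n,im)])
a=cv2.resize(o["scene"][0][90:310,80:380],None,fx=1.4,fy=1.4,interpolation=cv2.INTER_CUBIC)
b=cv2.resize(o["top"][0][130:280,100:400],None,fx=1.25,fy=2.05*0+1.25,interpolation=cv2.INTER_CUBIC)
b=cv2.copyMakeBorder(b,0,a.shape[0]-b.shape[0],0,0,cv2.BORDER_CONSTANT)
cv2.imwrite(f"pics/l{sys.argv[1]}.png",np.hstack([a,b]))
E
python3 look.py 1; python3 p.py .602 -.357 .0165
```

```text
scene
 s [([0.4187, -0.2583], 193), ([0.4258, -0.3588], 221), ([0.5114, -0.2587], 221), ([0.5212, -0.3585], 247), ([0.6006, -0.3572], 277)]
 c [([0.6422, -0.044], 308), ([0.6271, 0.0817], 281), ([0.6811, -0.0005], 342), ([0.6412, -0.0794], 341)]
top
 s [([0.6025, -0.3558], 198), ([0.5234, -0.3579], 204), ([0.5131, -0.2568], 209), ([0.428, -0.3584], 219), ([0.4204, -0.2564], 223)]
 c [([0.6821, 0.0026], 108), ([0.6271, 0.0855], 113)]
t 5.83 tcp [ 0.5502 -0.0857  0.1173] yaw -90.05 q7 -1.3 open 0.0668 F [-0.   0.7  0.1]
shift cm [-5.2  10.08 27.13]
```

View pics/l1.png

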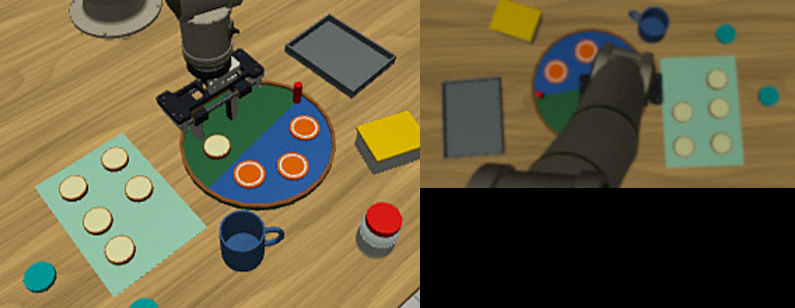

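{"op": "send_rows", "data": {"moves": [0.63, -0.5, 0, 2.6, 0, 0.63, -1.05, 0, 5.45, 0, 0.63, -1.05, 0, 5.45, 0, 0.63, -1.05, 0, 5.45, 0, 0.63, -1.05, 0, 5.45, 0, 0.63, -0.5, 1.5, 2.7, 0, 0.63, 0, 4, 0, 0, 0.63, 0, 3, 0, 0, 0.63, 0, 1, 0, 0, 0.63, 0, 0, 0, 0]}}

```text
t: 7.08
tcp_pos: [0.6016, -0.3566, 0.0216]
tool_rot: [[-1.0, -0.002, -0.001], [0.001, 0.001, -1.0], [0.002, -1.0, -0.001]]
wrist_force: [-0.8, -1.0, -0.2]
opening: 0.0755
```

```bash
python3 p.py .602 -.357 .0165
```

```text
t 7.08 tcp [ 0.6016 -0.3566  0.0216] yaw -90.07 q7 -0.95 open 0.0755 F [-0.8 -1.  -0.2]
shift cm [-0.04  0.51  0.04]
```

{"op": "send_rows", "data": {"moves": [0.63, 0, 0.5, 0, 0, -1, 0, 0, 0, 0, -1, 0, 0, 0, 0, -1, 0, 0, 0, 0, -1, 0, 0, 0, 0, -1, 0, -3, 0, 0, -1, 0, -4, 0, 0, -1, 0, -3, 0, 0]}}

```text
t: 8.07
tcp_pos: [0.6022, -0.3572, 0.1191]
tool_rot: [[-1.0, 0.001, -0.001], [0.001, -0.0, -1.0], [-0.001, -1.0, 0.0]]
wrist_force: [0.5, -0.3, -0.4]
opening: 0.0552
```

```bash
python3 p.py .55 -.086 .0605
```

```text
t 8.07 tcp [ 0.6022 -0.3572  0.1191] yaw -90.08 q7 -0.97 open 0.0552 F [ 0.5 -0.3 -0.4]
shift cm [  5.26   5.84 -27.11]
```

{"op": "send_rows", "data": {"moves": [-1, 0.5, 0, -2.6, 0, -1, 1.05, 0, -5.45, 0, -1, 1.05, 0, -5.45, 0, -1, 1.05, 0, -5.45, 0, -1, 1.05, 0, -5.45, 0, -1, 0.5, 1.0, -2.7, 0, -1, 0, 2.5, 0, 0, -1, 0, 1.3, 0, 0, -1, 0, 0.5, 0, 0, -1, 0, 0, 0, 0]}}

```text
t: 9.32
tcp_pos: [0.5503, -0.0865, 0.0645]
tool_rot: [[-1.0, -0.0, -0.002], [0.002, -0.0, -1.0], [0.0, -1.0, 0.0]]
wrist_force: [0.0, 0.2, -0.4]
opening: 0.0555
```

```bash
python3 p.py .55 -.086 .0590
```

```text
t 9.32 tcp [ 0.5503 -0.0865  0.0645] yaw -90.13 q7 -1.28 open 0.0555 F [ 0.   0.2 -0.4]
shift cm [ 0.03  0.55 -0.05]
```

{"op": "send_rows", "data": {"moves": [-1, 0, 0.4, 0, 0, -1, 0, 0.2, 0, 0, -1, 0, 0, 0, 0, 0.44, 0, 0, 0, 0, 0.44, 0, 0, 0, 0, 0.44, 0, -2, 0, 0, 0.44, 0, -3, 0, 0, 0.44, 0.55, -1, 5.45, 0, 0.63, 0.55, 0, 5.45, 0]}}

```text
t: 10.45
tcp_pos: [0.5399, -0.1953, 0.1196]
tool_rot: [[-1.0, 0.002, 0.002], [-0.002, -0.0, -1.0], [-0.002, -1.0, 0.0]]
wrist_force: [0.3, -0.2, 0.2]
opening: 0.0727
```

```bash
python3 look.py 2; python3 p.py .5225 -.3585 .0165
```

```text
scene
 s [([0.4195, -0.2642], 141), ([0.4258, -0.359], 220), ([0.5113, -0.2586], 220), ([0.5213, -0.3586], 248)]
 c [([0.6494, -0.0387], 297), ([0.6271, 0.0817], 281), ([0.6811, -0.0005], 342), ([0.6412, -0.0794], 341)]
top
 s [([0.4283, -0.3618], 186)]
 c [([0.6822, 0.0025], 109), ([0.6411, -0.0758], 112), ([0.6272, 0.0856], 114)]
t 10.55 tcp [ 0.5379 -0.2017  0.1192] yaw -90.54 q7 -1.13 open 0.0754 F [ 0.1  0.2 -0.6]
shift cm [ 1.4  10.33 15.65]
```

View pics/l2.png

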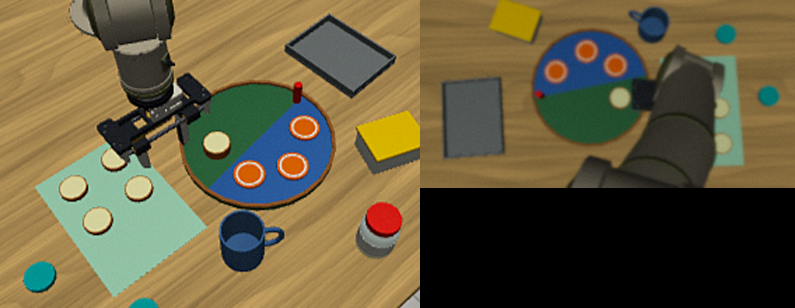

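{"op": "send_rows", "data": {"moves": [0.63, 0.55, 0, 5.45, 0, 0.63, 0.55, 0, 5.45, 0, 0.63, 0.55, 1, 5.45, 0, 0.63, 0, 4, 0, 0, 0.63, 0, 3.5, 0, 0, 0.63, 0, 0.9, 0, 0, 0.63, 0, 0, 0, 0]}}

```text
t: 11.42
tcp_pos: [0.5225, -0.3579, 0.0245]
tool_rot: [[-1.0, -0.001, -0.001], [0.001, 0.0, -1.0], [0.001, -1.0, -0.0]]
wrist_force: [-0.7, 0.5, 1.0]
opening: 0.0759
```

```bash
python3 p.py .5225 -.3585 .0165
```

```text
t 11.43 tcp [ 0.5225 -0.3579  0.0245] yaw -90.05 q7 -0.89 open 0.0759 F [-0.7  0.5  1. ]
shift cm [0.   0.8  0.06]
```

{"op": "send_rows", "data": {"moves": [0.63, 0, 0.6, 0.05, 0, 0.63, 0, 0.2, 0, 0, -1, 0, 0, 0, 0, -1, 0, 0, 0, 0, -1, 0, 0, 0, 0, -1, 0, 0, 0, 0, -1, 0, -3, 0, 0, -1, 0, -4, 0, 0, -1, 0.2, -3, -2.6, 0]}}

```text
t: 12.55
tcp_pos: [0.5204, -0.3347, 0.118]
tool_rot: [[-1.0, 0.001, -0.004], [0.004, -0.002, -1.0], [-0.001, -1.0, 0.002]]
wrist_force: [0.7, 0.1, -0.2]
opening: 0.0561
```

{"op": "send_rows", "data": {"moves": [-1, 0.6, 0, -5, 0, -1, 0.6, 0, -5, 0, -1, 0.6, 0, -5, 0, -1, 0.6, 0, -5, 0, -1, 0.6, 0, -5, 0, -1, 0.4, 0.5, -3.5, 0, -1, 0.15, 2, -2, 0, -1, 0, 3, 0, 0, -1, 0, 0.8, 0, 0, -1, 0, 0, 0, 0]}}

```text
t: 13.8
tcp_pos: [0.4852, -0.0282, 0.0535]
tool_rot: [[-1.0, -0.001, -0.002], [0.002, -0.0, -1.0], [0.001, -1.0, 0.0]]
wrist_force: [-0.1, 0.1, 0.2]
opening: 0.0554
```

```bash
python3 p.py .485 -.027 .047
```

```text
t 13.8 tcp [ 0.4852 -0.0282  0.0535] yaw -90.11 q7 -1.34 open 0.0554 F [-0.1  0.1  0.2]
shift cm [ 0.02  0.65 -0.12]
```

{"op": "send_rows", "data": {"moves": [-1, 0, 0.4, 0, 0, -1, 0, 0.2, 0, 0, -1, 0, 0, 0, 0, 0.44, 0, 0, 0, 0, 0.44, 0, 0, 0, 0, 0.44, 0, -3, 0, 0, 0.44, 0, -3, 0, 0, 0.44, -0.35, -1, 3.1, 0, 0.63, -0.6, 0, 5, 0]}}

```text
t: 14.92
tcp_pos: [0.4957, -0.1081, 0.1187]
tool_rot: [[-1.0, 0.002, 0.003], [-0.003, 0.0, -1.0], [-0.002, -1.0, -0.0]]
wrist_force: [0.9, -1.4, 0.4]
opening: 0.0731
```

{"op": "send_rows", "data": {"moves": [0.63, -0.6, 0, 5, 0, 0.63, -0.6, 0, 5, 0, 0.63, -0.6, 1, 5, 0, 0.63, 0, 4, 0, 0, 0.63, 0, 3.5, 0, 0, 0.63, 0, 0.9, 0, 0, 0.63, 0, 0, 0, 0]}}

```text
t: 15.8
tcp_pos: [0.5125, -0.2587, 0.0236]
tool_rot: [[-1.0, -0.001, -0.001], [0.001, 0.0, -1.0], [0.001, -1.0, -0.0]]
wrist_force: [0.0, 0.5, 0.3]
opening: 0.0758
```

```bash
python3 look.py 3; python3 p.py .5125 -.258 .0165
```

```text
scene
 s [([0.5112, -0.2587], 225), ([0.4259, -0.3624], 187)]
 c [([0.6215, -0.0468], 357), ([0.6271, 0.0817], 281), ([0.6811, -0.0005], 342), ([0.6412, -0.0794], 341)]
top
 s []
 c [([0.6821, 0.0026], 108), ([0.6413, -0.0758], 113), ([0.627, 0.0856], 112)]
t 15.9 tcp [ 0.5132 -0.259   0.0247] yaw -90.05 q7 -1.0 open 0.0756 F [0.6 0.5 0.1]
shift cm [ 0.07  0.82 -0.1 ]
```

View pics/l3.png

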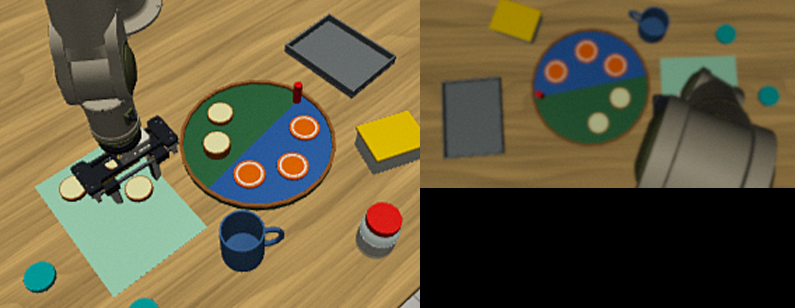

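{"op": "send_rows", "data": {"moves": [0.63, 0, 0.6, 0, 0, 0.63, 0, 0.2, 0, 0, -1, 0, 0, 0, 0, -1, 0, 0, 0, 0, -1, 0, 0, 0, 0, -1, 0, 0, 0, 0, -1, 0, -3, 0, 0, -1, 0, -4, 0, 0, -1, 0, -3, -2.5, 0]}}

```text
t: 17.02
tcp_pos: [0.5127, -0.2355, 0.1171]
tool_rot: [[-1.0, 0.001, -0.004], [0.004, -0.001, -1.0], [-0.001, -1.0, 0.001]]
wrist_force: [0.7, 0.7, -0.1]
opening: 0.0552
```

{"op": "send_rows", "data": {"moves": [-1, -0.2, 0, -5, 0, -1, -0.2, 0, -5, 0, -1, -0.2, 0, -5, 0, -1, -0.2, 0, -5, 0, -1, -0.2, 0, -5, 0, -1, -0.15, 1.5, -3.5, 0, -1, 0, 3, 0, 0, -1, 0, 1.8, 0, 0, -1, 0, 0, 0, 0, -1, 0, 0, 0, 0]}}

```text
t: 18.27
tcp_pos: [0.5247, 0.051, 0.0531]
tool_rot: [[-1.0, 0.0, -0.002], [0.002, -0.0, -1.0], [-0.0, -1.0, 0.0]]
wrist_force: [0.0, 0.0, -0.4]
opening: 0.0557
```

```bash
python3 p.py .524 .052 .047
```

```text
t 18.27 tcp [0.5247 0.051  0.0531] yaw -90.09 q7 -1.46 open 0.0557 F [ 0.   0.  -0.4]
shift cm [ 0.07  0.61 -0.1 ]
```

{"op": "send_rows", "data": {"moves": [-1, 0, 0.4, 0, 0, -1, 0, 0.2, 0, 0, -1, 0, 0, 0, 0, 0.44, 0, 0, 0, 0, 0.44, 0, 0, 0, 0, 0.44, 0, -3, 0, 0, 0.44, 0, -3, 0, 0, 0.44, 0.9, -1, 2.6, 0, 0.63, 1.7, 0, 5.1, 0]}}

```text
t: 19.4
tcp_pos: [0.4996, -0.0248, 0.1175]
tool_rot: [[-1.0, 0.003, 0.003], [-0.003, 0.001, -1.0], [-0.003, -1.0, -0.001]]
wrist_force: [0.7, -1.5, 0.2]
opening: 0.0732
```

{"op": "send_rows", "data": {"moves": [0.63, 1.7, 0, 5.1, 0, 0.63, 1.7, 0, 5.1, 0, 0.63, 1.7, 0, 5.1, 0, 0.63, 1.7, 0, 5.1, 0, 0.63, 1.0, 2, 2.9, 0, 0.63, 0, 4, 0, 0, 0.63, 0, 2.5, 0, 0, 0.63, 0, 0.8, 0, 0, 0.63, 0, 0, 0, 0]}}

```text
t: 20.52
tcp_pos: [0.42, -0.2586, 0.0236]
tool_rot: [[-1.0, -0.001, -0.001], [0.001, 0.0, -1.0], [0.001, -1.0, -0.0]]
wrist_force: [0.8, -0.6, -0.1]
opening: 0.0755
```

```bash
python3 look.py 4; python3 p.py .42 -.258 .0165
```

```text
scene
 s [([0.4187, -0.2582], 195), ([0.4259, -0.359], 220)]
 c [([0.6137, -0.0466], 367), ([0.6271, 0.0817], 281), ([0.6811, -0.0005], 342), ([0.6412, -0.0794], 341)]
top
 s []
 c [([0.6822, 0.0025], 109), ([0.6415, -0.0758], 114), ([0.6271, 0.0855], 113)]
t 20.62 tcp [ 0.4205 -0.2588  0.0244] yaw -90.05 q7 -0.92 open 0.0762 F [-1.   0.2  0. ]
shift cm [ 0.05  0.79 -0.08]
```

View pics/l4.png

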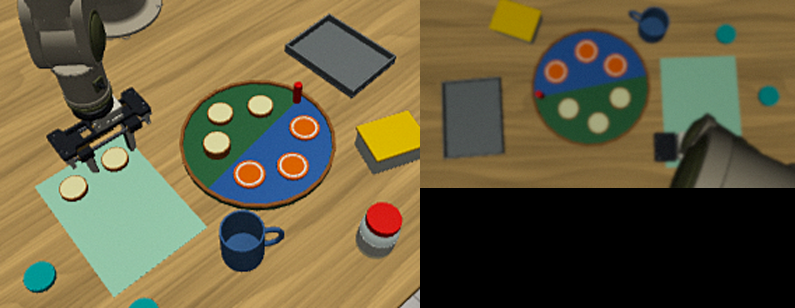

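{"op": "send_rows", "data": {"moves": [0.63, 0, 0.6, 0, 0, 0.63, 0, 0.2, 0, 0, -1, 0, 0, 0, 0, -1, 0, 0, 0, 0, -1, 0, 0, 0, 0, -1, 0, 0, 0, 0, -1, 0, -3, 0, 0, -1, 0, -4, 0, 0, -1, -0.9, -3, -2.6, 0, -1, -1.7, 0, -5.1, 0]}}

```text
t: 21.88
tcp_pos: [0.4473, -0.1831, 0.1178]
tool_rot: [[-1.0, 0.004, -0.006], [0.006, -0.002, -1.0], [-0.004, -1.0, 0.002]]
wrist_force: [1.2, 0.2, -0.4]
opening: 0.056
```

{"op": "send_rows", "data": {"moves": [-1, -1.7, 0, -5.1, 0, -1, -1.7, 0, -5.1, 0, -1, -1.7, 0, -5.1, 0, -1, -1.7, 0, -5.1, 0, -1, -1.0, 1, -2.9, 0, -1, 0, 2, 0, 0, -1, 0, 2, 0, 0, -1, 0, 0.3, 0, 0, -1, 0, 0, 0, 0]}}

```text
t: 23.0
tcp_pos: [0.5245, 0.0509, 0.0628]
tool_rot: [[-1.0, -0.0, -0.002], [0.002, -0.0, -1.0], [0.0, -1.0, 0.0]]
wrist_force: [0.0, 0.1, 0.2]
opening: 0.0557
```

```bash
python3 p.py .524 .052 .059
```

```text
t 23.0 tcp [0.5245 0.0509 0.0628] yaw -90.09 q7 -1.45 open 0.0557 F [0.  0.1 0.2]
shift cm [ 0.05  0.38 -0.11]
```

{"op": "send_rows", "data": {"moves": [-1, 0, 0.3, 0, 0, -1, 0, 0.1, 0, 0, -1, 0, 0, 0, 0, 0.44, 0, 0, 0, 0, 0.44, 0, 0, 0, 0, 0.44, 0, -3, 0, 0, 0.44, 0, -2.8, 0, 0, 0.44, 0.7, 0, 2.6, 0, 0.63, 1.2, 0, 5, 0]}}

```text
t: 24.12
tcp_pos: [0.5061, -0.0237, 0.117]
tool_rot: [[-1.0, 0.002, 0.003], [-0.003, 0.001, -1.0], [-0.002, -1.0, -0.001]]
wrist_force: [0.4, -0.6, -0.2]
opening: 0.0729
```

{"op": "send_rows", "data": {"moves": [0.63, 1.2, 0, 5, 0, 0.63, 1.2, 0, 5, 0, 0.63, 1.2, 0, 5, 0, 0.63, 1.2, 0, 5, 0, 0.63, 1.2, 0, 5, 0, 0.63, 1.2, 0, 5, 0, 0.63, 0.6, 2, 3.5, 0, 0.63, 0, 4, 0, 0, 0.63, 0, 2, 0, 0, 0.63, 0, 0, 0, 0]}}

```text
t: 25.38
tcp_pos: [0.4262, -0.3592, 0.0353]
tool_rot: [[-1.0, -0.002, -0.001], [0.001, 0.002, -1.0], [0.002, -1.0, -0.002]]
wrist_force: [0.1, 0.5, 0.1]
opening: 0.0757
```

```bash
python3 look.py 5; python3 p.py .427 -.359 .0165
```

```text
scene
 s [([0.426, -0.3591], 219)]
 c [([0.6156, -0.0457], 367), ([0.627, 0.0817], 281), ([0.6811, -0.0005], 342), ([0.6412, -0.0794], 341)]
top
 s []
 c [([0.6821, 0.0026], 108), ([0.6415, -0.0758], 114), ([0.627, 0.0856], 112)]
t 25.48 tcp [ 0.4271 -0.3598  0.037 ] yaw -90.07 q7 -0.78 open 0.076 F [0.3 0.1 0.7]
shift cm [ 0.01  2.05 -0.08]
```

View pics/l5.png

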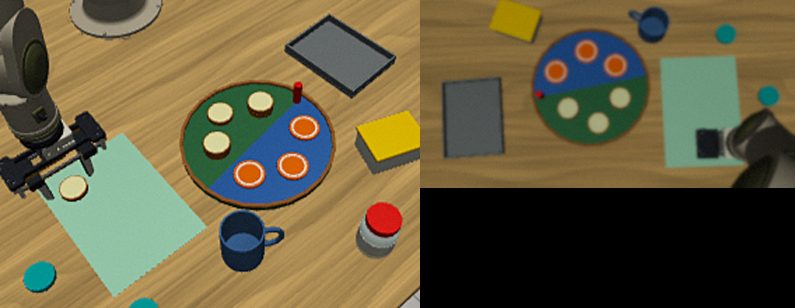

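{"op": "send_rows", "data": {"moves": [0.63, 0, 1.6, 0, 0, 0.63, 0, 0.4, 0, 0, -1, 0, 0, 0, 0, -1, 0, 0, 0, 0, -1, 0, 0, 0, 0, -1, 0, 0, 0, 0, -1, 0, -3, 0, 0, -1, 0, -4, 0, 0, -1, -0.4, -3, -2.4, 0, -1, -0.8, 0, -4.7, 0]}}

```text
t: 26.72
tcp_pos: [0.44, -0.2903, 0.1189]
tool_rot: [[-1.0, 0.004, -0.005], [0.005, -0.003, -1.0], [-0.004, -1.0, 0.003]]
wrist_force: [1.0, 0.6, -0.2]
opening: 0.0557
```

{"op": "send_rows", "data": {"moves": [-1, -0.8, 0, -4.7, 0, -1, -0.8, 0, -4.7, 0, -1, -0.8, 0, -4.7, 0, -1, -0.8, 0, -4.7, 0, -1, -0.8, 0, -4.7, 0, -1, -0.6, 1, -2.6, 0, -1, 0, 2.5, 0, 0, -1, 0, 1.7, 0, 0, -1, 0, 0, 0, 0, -1, 0, 0, 0, 0]}}

```text
t: 27.98
tcp_pos: [0.4856, -0.028, 0.0651]
tool_rot: [[-1.0, 0.0, -0.002], [0.002, -0.0, -1.0], [-0.0, -1.0, 0.0]]
wrist_force: [-0.4, -0.7, -0.8]
opening: 0.0557
```

```bash
python3 p.py .485 -.027 .059
```

```text
t 27.98 tcp [ 0.4856 -0.028   0.0651] yaw -90.09 q7 -1.31 open 0.0557 F [-0.4 -0.7 -0.8]
shift cm [ 0.06  0.61 -0.1 ]
```

{"op": "send_rows", "data": {"moves": [-1, 0, 0.4, 0, 0, -1, 0, 0.2, 0, 0, -1, 0, 0, 0, 0, 0.44, 0, 0, 0, 0, 0.44, 0, 0, 0, 0, 0.44, 0, -3, 0, 0, 0.44, 0, -4, 0, 0, 0, -2.4, 0, -5, 0, -0.14, -2.5, 0, -5, 0, -0.14, -2.5, 0, -5.1, 0]}}

```text
t: 29.22
tcp_pos: [0.5603, 0.1246, 0.1289]
tool_rot: [[-1.0, 0.0, -0.002], [0.002, -0.0, -1.0], [-0.0, -1.0, 0.0]]
wrist_force: [0.9, -0.6, -0.4]
opening: 0.0424
```

{"op": "send_rows", "data": {"moves": [-0.14, 0, 0, 0, 0, -0.14, 0, 0, 0, 0]}}

```text
t: 29.48
tcp_pos: [0.559, 0.1227, 0.1283]
tool_rot: [[-1.0, -0.001, -0.001], [0.001, -0.001, -1.0], [0.001, -1.0, 0.001]]
wrist_force: [-0.8, 0.2, -0.2]
opening: 0.0399
```

```bash
python3 look.py 6; python3 p.py .559 .1245 .058
```

```text
scene
 s []
 c [([0.621, -0.0484], 345), ([0.627, 0.0818], 280), ([0.6811, -0.0005], 342), ([0.6411, -0.0794], 340)]
top
 s []
 c [([0.6821, 0.0024], 107), ([0.6414, -0.076], 112)]
t 29.57 tcp [0.559  0.1216 0.1286] yaw -90.17 q7 -1.58 open 0.04 F [-0.8 -0.6 -0.1]
shift cm [-0.01  7.06 -0.29]
```

View pics/l6.png

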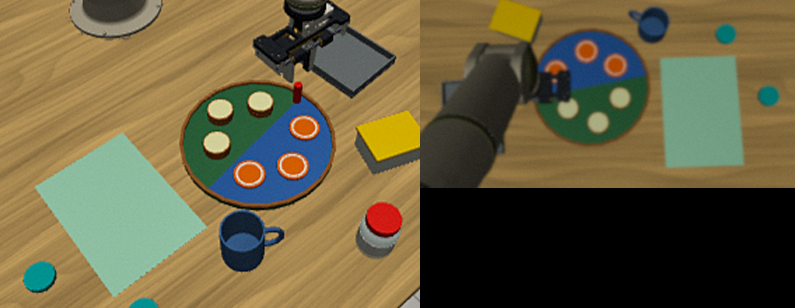

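{"op": "send_rows", "data": {"moves": [-0.14, 0, 0, 0, -0.1, -0.14, 0, 3, 0, -0.1, -0.14, 0, 3, 0, 0, -0.14, 0, 1, 0, 0, -0.14, 0, 0, 0, 0, -0.14, 0, 0, 0, 0]}}

```text
t: 30.32
tcp_pos: [0.5601, 0.1229, 0.0595]
tool_rot: [[-0.98, 0.001, 0.197], [-0.197, 0.0, -0.98], [-0.001, -1.0, 0.0]]
wrist_force: [0.3, -0.1, 0.7]
opening: 0.0399
```

```bash
python3 look.py 7; python3 p.py .559 .1245 .058
```

```text
scene
 s []
 c [([0.618, -0.0463], 352), ([0.627, 0.0818], 280), ([0.6811, -0.0005], 342), ([0.6412, -0.0794], 341)]
top
 s []
 c [([0.6821, 0.0026], 108), ([0.6413, -0.0758], 113)]
t 30.43 tcp [0.5601 0.1232 0.0596] yaw -78.62 q7 -1.41 open 0.04 F [-0.8  0.4 -0.1]
shift cm [ 0.08  0.16 -0.15]
```

View pics/l7.png

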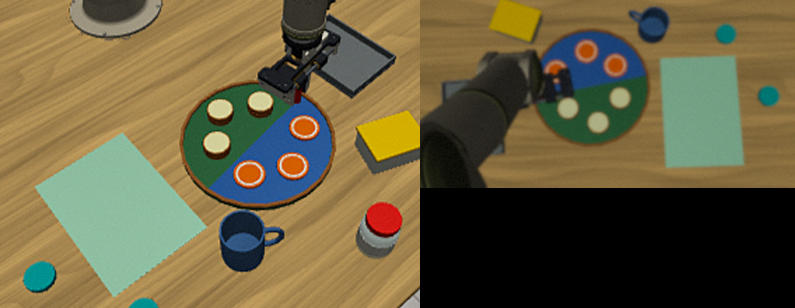

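{"op": "send_rows", "data": {"moves": [-0.14, 0.1, 0.1, -0.15, 0, -1, 0, 0, 0, 0, -1, 0, 0, 0, 0, -1, 0, 0, 0, 0, -1, 0, 0, 0, 0], "force": 15}}

```text
t: 31.05
tcp_pos: [0.5583, 0.1246, 0.0576]
tool_rot: [[-0.98, -0.0, 0.198], [-0.198, 0.0, -0.98], [0.0, -1.0, -0.0]]
wrist_force: [-1.1, -0.1, 0.9]
opening: 0.0182
```

```bash
python3 p.py .559 .1245 .058
```

```text
t 31.05 tcp [0.5583 0.1246 0.0576] yaw -78.6 q7 -1.41 open 0.0182 F [-1.1 -0.1  0.9]
shift cm [-0.07 -0.04  0.03]
```

{"op": "send_rows", "data": {"moves": [-1, 0.27, 0, 0, -0.02, -1, 0.405, 0, 0.006, -0.03, -1, 0.54, 0, 0.011, -0.04, -1, 0.675, 0, 0.017, -0.05, -1, 0.81, 0, 0.024, -0.06, -1, 0.81, 0, 0.024, -0.06]}}

```text
t: 31.8
tcp_pos: [0.5247, 0.113, 0.0576]
tool_rot: [[-0.895, 0.0, 0.447], [-0.447, 0.0, -0.895], [-0.0, -1.0, -0.0]]
wrist_force: [1.6, 0.7, -0.9]
opening: 0.0177
```

```bash
cat > arc.py <<'E'
import numpy as np
from rig import manip
s=manip.observe();p=s["tcp_pos"];d=p[:2]-np.array([.586,-.0076])
print(s["t"],"r",np.hypot(*d).round(4),"disc ang",(np.arctan2(d[1],d[0])-np.arctan2(.1321,-.027))%6.283,"yaw turned",(np.degrees(np.arctan2(s["tool_rot"][1,2],s["tool_rot"][0,2]))+78.6)/57.3,"F",s["wrist_force"].round(1),"open",round(s["opening"],4),"q7",s["qpos"][6].round(2),"z",p[2].round(4))
E
python3 arc.py
```

```text
31.8 r 0.1353 disc ang 0.26865501086560517 yaw turned 0.26391223117125395 F [ 1.6  0.7 -0.9] open 0.0177 q7 -1.24 z 0.0576
```

Arc tracking is good with low force. Continue.

{"op": "send_rows", "data": {"moves": [-1, 0.81, 0, 0.024, -0.06, -1, 0.81, 0, 0.024, -0.06, -1, 0.81, 0, 0.024, -0.06, -1, 0.81, 0, 0.024, -0.06, -1, 0.81, 0, 0.024, -0.06, -1, 0.81, 0, 0.024, -0.06, -1, 0.81, 0, 0.024, -0.06, -1, 0.81, 0, 0.024, -0.06, -1, 0.81, 0, 0.024, -0.06, -1, 0.81, 0, 0.024, -0.06]}}

```text
t: 33.05
tcp_pos: [0.4672, 0.0578, 0.0576]
tool_rot: [[-0.487, 0.001, 0.874], [-0.874, 0.0, -0.487], [-0.001, -1.0, 0.001]]
wrist_force: [3.3, -0.1, -4.5]
opening: 0.0176
```

```bash
python3 arc.py
```

```text
33.05 r 0.1357 disc ang 0.8659093326632723 yaw turned 0.863644653346683 F [ 3.3 -0.1 -4.5] open 0.0176 q7 -0.86 z 0.0576
```

{"op": "send_rows", "data": {"moves": [-1, 0.81, 0, 0.024, -0.06, -1, 0.81, 0, 0.024, -0.06, -1, 0.81, 0, 0.024, -0.06, -1, 0.81, 0, 0.024, -0.06, -1, 0.81, 0, 0.024, -0.06, -1, 0.81, 0, 0.024, -0.06, -1, 0.81, 0, 0.024, -0.06, -1, 0.81, 0, 0.024, -0.06, -1, 0.81, 0, 0.024, -0.06, -1, 0.81, 0, 0.024, -0.06]}}

```text
t: 34.3
tcp_pos: [0.4508, -0.0201, 0.0576]
tool_rot: [[0.092, 0.001, 0.996], [-0.996, 0.001, 0.092], [-0.0, -1.0, 0.001]]
wrist_force: [3.7, 0.9, -5.1]
opening: 0.0176
```

```bash
python3 arc.py
```

```text
34.3 r 0.1358 disc ang 1.461025406661828 yaw turned 1.4635795976314183 F [ 3.7  0.9 -5.1] open 0.0176 q7 -0.43 z 0.0576
```

{"op": "send_rows", "data": {"moves": [-1, 0.81, 0, 0.024, -0.06, -1, 0.81, 0, 0.024, -0.06, -1, 0.81, 0, 0.024, -0.06, -1, 0.81, 0, 0.024, -0.06, -1, 0.81, 0, 0.024, -0.06, -1, 0.81, 0, 0.024, -0.06, -1, 0.81, 0, 0.024, -0.06, -1, 0.81, 0, 0.024, -0.06, -1, 0.81, 0, 0.024, -0.06, -1, 0.81, 0, 0.024, -0.06]}}

```text
t: 35.55
tcp_pos: [0.4812, -0.0937, 0.0576]
tool_rot: [[0.638, 0.001, 0.77], [-0.77, 0.001, 0.638], [0.0, -1.0, 0.002]]
wrist_force: [3.7, 2.8, -5.4]
opening: 0.0179
```

```bash
python3 arc.py
```

```text
35.55 r 0.1357 disc ang 2.056450654600046 yaw turned 2.063813450753491 F [ 3.7  2.8 -5.4] open 0.0179 q7 0.09 z 0.0576
```

{"op": "send_rows", "data": {"moves": [-1, 0.81, 0, 0.024, -0.06, -1, 0.81, 0, 0.024, -0.06, -1, 0.81, 0, 0.024, -0.06, -1, 0.81, 0, 0.024, -0.06, -1, 0.81, 0, 0.024, -0.06, -1, 0.81, 0, 0.024, -0.06, -1, 0.81, 0, 0.024, -0.06, -1, 0.81, 0, 0.024, -0.06, -1, 0.81, 0, 0.024, -0.06, -1, 0.81, 0, 0.024, -0.06]}}

```text
t: 36.8
tcp_pos: [0.5475, -0.1373, 0.0576]
tool_rot: [[0.961, 0.001, 0.275], [-0.275, 0.001, 0.961], [0.001, -1.0, 0.001]]
wrist_force: [3.1, 3.8, -1.4]
opening: 0.0175
```

```bash
python3 arc.py
```

```text
36.8 r 0.1353 disc ang 2.6515480937900673 yaw turned 2.6639100865058225 F [ 3.1  3.8 -1.4] open 0.0175 q7 0.68 z 0.0576
```

{"op": "send_rows", "data": {"moves": [-1, 0.81, 0, 0.024, -0.06, -1, 0.81, 0, 0.024, -0.06, -1, 0.81, 0, 0.024, -0.06, -1, 0.81, 0, 0.024, -0.06, -1, 0.675, 0, 0.017, -0.05, -1, 0.675, 0, 0.017, -0.05, -1, 0.54, 0, 0.011, -0.04, -1, 0.405, 0, 0.006, -0.03, -1, 0.27, 0, 0.003, -0.02, -1, 0.27, 0, 0.003, -0.02]}}

```text
t: 38.05
tcp_pos: [0.6074, -0.1409, 0.0577]
tool_rot: [[0.986, -0.0, -0.168], [0.168, 0.0, 0.986], [0.0, -1.0, 0.0]]
wrist_force: [0.1, 4.0, 3.4]
opening: 0.0175
```

```bash
python3 arc.py
```

```text
38.05 r 0.135 disc ang 3.0991623076723034 yaw turned 3.111079295582541 F [0.1 4.  3.4] open 0.0175 q7 1.11 z 0.0577
```

Small further advance to the stop, settle, then look before releasing.

{"op": "send_rows", "data": {"moves": [-1, 0.2, 0, 0, -0.015, -1, 0.2, 0, 0, -0.015, -1, 0.2, 0, 0, -0.01, -1, 0, 0, 0, 0, -1, 0, 0, 0, 0]}}

```text
t: 38.67
tcp_pos: [0.6122, -0.1399, 0.0576]
tool_rot: [[0.978, -0.002, -0.206], [0.206, -0.0, 0.979], [-0.002, -1.0, 0.0]]
wrist_force: [-3.9, 3.8, 5.5]
opening: 0.0177
```

```bash
python3 arc.py; python3 look.py 8
```

```text
38.675 r 0.1349 disc ang 3.135272960497913 yaw turned 3.150130675202175 F [-3.9  3.8  5.5] open 0.0177 q7 1.14 z 0.0576
scene
 s []
 c [([0.6788, -0.0091], 283), ([0.5295, 0.0561], 256)]
top
 s []
 c [([0.5439, -0.1015], 117), ([0.5292, 0.0605], 112), ([0.4882, -0.0188], 117)]
```

View pics/l8.png

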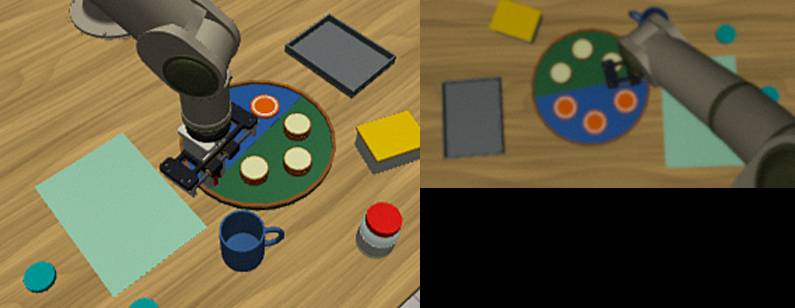

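{"op": "send_rows", "data": {"moves": [-0.3, 0, 0, 0, 0, -0.14, 0, 0, 0, 0, -0.14, 0, 0, 0, 0, -0.14, 0, 0, 0, 0, -0.14, 0, -3, 0, 0, -0.14, 0, -4, 0, 0, -0.14, -1.5, -1, 2, 0.1, -0.14, -4, 0, 4, 0.1, 0.6, 0, 0, 0, 0, 0.6, 0, 0, 0, 0]}}

```text
t: 40.02
tcp_pos: [0.551, -0.0884, 0.1379]
tool_rot: [[1.0, 0.001, -0.008], [0.008, -0.001, 1.0], [0.001, -1.0, -0.001]]
wrist_force: [0.3, -0.7, -0.6]
opening: 0.0554
```

```bash
python3 look.py 9; python3 p.py .5439 -.1015 .045
```

```text
scene
 s []
 c [([0.645, -0.041], 369), ([0.5295, 0.0561], 256), ([0.4911, -0.0267], 200), ([0.5463, -0.1062], 343)]
top
 s []
 c [([0.5292, 0.0605], 112), ([0.4886, -0.0188], 120)]
t 40.12 tcp [ 0.5513 -0.0888  0.1375] yaw 90.38 q7 0.95 open 0.0636 F [ 0.2 -0.2 -0.3]
shift cm [-0.75  9.25 -1.26]
```

View pics/l9.png

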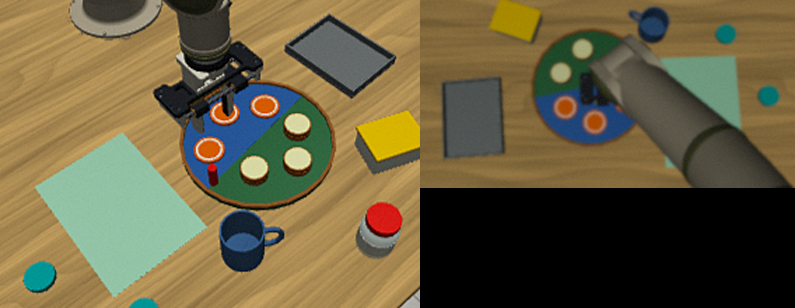

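{"op": "send_rows", "data": {"moves": [0.66, -0.5, 0, 3.5, 0, 0.66, -0.6, 0, 4, 0, 0.66, -0.6, 0, 4, 0, 0.66, -0.5, 0, 3.35, 0, 0.66, 0, 3, 0, 0, 0.66, 0, 3, 0, 0, 0.66, 0, 1.5, 0, 0, 0.66, 0, 0, 0, 0, 0.66, 0, 0, 0, 0]}}

```text
t: 41.25
tcp_pos: [0.5279, 0.0602, 0.0632]
tool_rot: [[1.0, 0.001, -0.007], [0.007, 0.0, 1.0], [0.001, -1.0, 0.0]]
wrist_force: [0.8, 1.4, -0.7]
opening: 0.0775
```

```bash
python3 look.py 10; python3 p.py .529 .0600 .0455
python3 - <<'E'
from h import *
for n in ("scene","top"):
    im=cv2.imread(f"pics/{n}0.png");H,S,V=hsvof(im);t=(V<115)&(S<60)
    nn,l,s,c=cv2.connectedComponentsWithStats(t.astype(np.uint8))
    for i in range(1,nn):
        p=ray(n,c[i],.005)
        if .4<p[0]<.6 and .25<p[1]<.4 and s[i][4]>1000:
            v,u=np.nonzero(l==i);P=np.array([ray(n,(a,b),.02 if n=="top" else .02)[:2] for a,b in zip(u,v)]).astype(np.float32)*1000
            print(n,cv2.minAreaRect(P))
E
```

```text
scene
 s []
 c [([0.6288, -0.0447], 394), ([0.5312, 0.0579], 234), ([0.4895, -0.0222], 259), ([0.5464, -0.1062], 344)]
top
 s []
 c []
t 41.35 tcp [0.5279 0.0602 0.0634] yaw 90.39 q7 0.52 open 0.0772 F [1.  0.4 0.8]
shift cm [ 0.1   1.79 -0.02]
scene ((508.8780212402344, 307.1039733886719), (218.14732360839844, 175.86859130859375), 4.395266532897949)Traceback (most recent call last):
  File "<stdin>", line 8, in <module>
  File "h.py", line 4, in ray
    m=manip.camera_model(n);K=m["camera_matrix"];T=m["T"]
ValueError: time passes only in moves, steps and waits
```

View pics/l10.png

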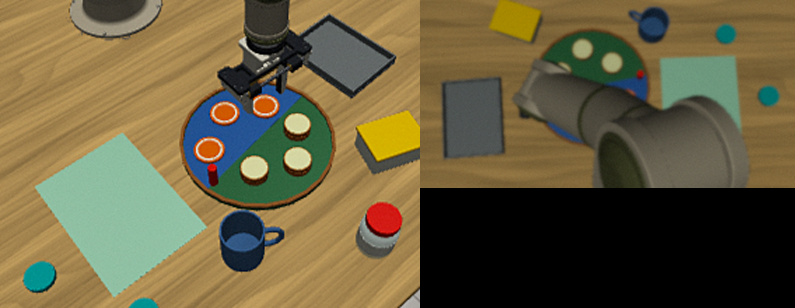

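```bash
python3 - <<'E'
from rig import manip
import pickle
pickle.dump({n:manip.camera_model(n) for n in ("scene","top")},open("cam.pkl","wb"))
E
sed -i 's/manip.camera_model(n)/CAM[n]/; 2a import pickle\nCAM=pickle.load(open("cam.pkl","rb"))' h.py
python3 - <<'E'
from h import *
for n in ("scene","top"):
    im=cv2.imread(f"pics/{n}0.png");H,S,V=hsvof(im);t=(V<115)&(S<60)
    nn,l,s,c=cv2.connectedComponentsWithStats(t.astype(np.uint8))
    for i in range(1,nn):
        p=ray(n,c[i],.005)
        if .4<p[0]<.6 and .25<p[1]<.4 and s[i][4]>1000:
            v,u=np.nonzero(l==i);P=np.array([ray(n,(a,b),.025)[:2] for a,b in zip(u,v)]).astype(np.float32)*1000
            print(n,cv2.minAreaRect(P))
E
```

```text
scene ((512.0261840820312, 302.99969482421875), (216.92698669433594, 174.88479614257812), 4.395269393920898)
top ((507.14935302734375, 312.3515625), (206.43116760253906, 159.67555236816406), 4.1914262771606445)
```

{"op": "send_rows", "data": {"moves": [0.66, 0.1, 1, 0, 0, 0.66, 0, 0.5, 0, 0, 0.66, 0, 0.3, 0, 0, 0.66, 0, 0, 0, 0]}}

```text
t: 41.85
tcp_pos: [0.5283, 0.0603, 0.0445]
tool_rot: [[1.0, -0.0, -0.007], [0.007, -0.0, 1.0], [-0.0, -1.0, -0.0]]
wrist_force: [-0.4, 0.3, -0.2]
opening: 0.0772
```

```bash
python3 p.py .529 .0600 .0455
```

```text
t 41.85 tcp [0.5283 0.0603 0.0445] yaw 90.43 q7 0.48 open 0.0772 F [-0.4  0.3 -0.2]
shift cm [ 0.07 -0.1  -0.04]
```

{"op": "send_rows", "data": {"moves": [-1, 0, 0, 0, 0, -1, 0, 0, 0, 0, -1, 0, 0, 0, 0, -1, 0, 0, 0, 0, -1, 0, -2, 0, 0, -1, 0, -2, 0, 0, -1, 0, -3, 0, 0, -1, 0, 0, 0, 0], "force": 12}}

```text
t: 42.85
tcp_pos: [0.5293, 0.0604, 0.1162]
tool_rot: [[1.0, 0.003, -0.007], [0.007, 0.0, 1.0], [0.003, -1.0, 0.0]]
wrist_force: [0.3, -0.2, -1.3]
opening: 0.0633
```

```bash
python3 look.py 11; python3 p.py .506 .313 .022
```

```text
scene
 s []
 c [([0.4861, 0.1035], 237), ([0.6225, -0.0435], 412), ([0.4895, -0.0224], 258), ([0.5463, -0.1062], 343)]
top
 s []
 c []
t 42.95 tcp [0.5284 0.0599 0.1144] yaw 90.39 q7 0.62 open 0.0636 F [ 0.4  0.8 -0.3]
shift cm [-2.07  9.24 25.33]
```

View pics/l11.png

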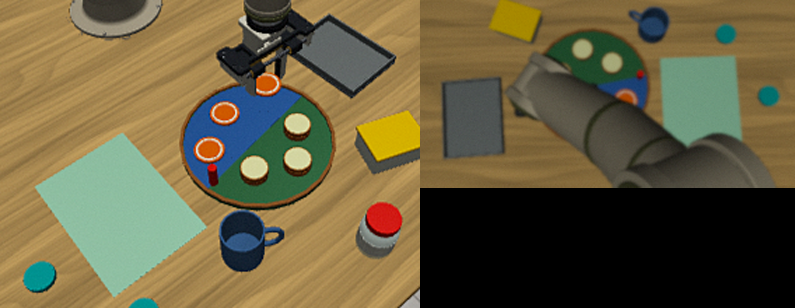

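{"op": "send_rows", "data": {"moves": [-1, 0.3, 0, 2.5, 0, -1, 0.6, 0, 4.5, 0, -1, 0.7, 0, 4.5, 0, -1, 0.7, 0, 4.5, 0, -1, 0.7, 0, 4.5, 0, -1, 0.6, 0, 4.5, 0, -1, 0.2, 1, 1.95, -0.07, -1, 0, 3, 0, 0, -1, 0, 3, 0, 0, -1, 0, 1, 0, 0]}}

```text
t: 44.2
tcp_pos: [0.5632, 0.328, 0.0316]
tool_rot: [[0.997, -0.003, -0.079], [0.079, -0.003, 0.997], [-0.004, -1.0, -0.003]]
wrist_force: [-0.6, 0.1, -0.2]
opening: 0.0635
```

{"op": "send_rows", "data": {"moves": [-1, 0, 0, 0, 0, -1, 0, 0, 0, 0]}}

```text
t: 44.45
tcp_pos: [0.5648, 0.3301, 0.0354]
tool_rot: [[0.997, 0.001, -0.077], [0.077, 0.001, 0.997], [0.001, -1.0, 0.0]]
wrist_force: [0.3, -0.1, 0.6]
opening: 0.0631
```

```bash
python3 look.py 12; python3 p.py .567 .3295 .0205
```

```text
scene
 s []
 c [([0.5783, 0.3226], 140), ([0.6271, -0.0421], 386), ([0.4895, -0.0223], 258), ([0.5462, -0.1061], 342)]
top
 s []
 c [([0.544, -0.1017], 116), ([0.4884, -0.0188], 119)]
t 44.55 tcp [0.5649 0.3302 0.0356] yaw 94.43 q7 0.31 open 0.0633 F [ 0.7  0.6 -0.1]
shift cm [ 0.2   1.51 -0.09]
```

View pics/l12.png

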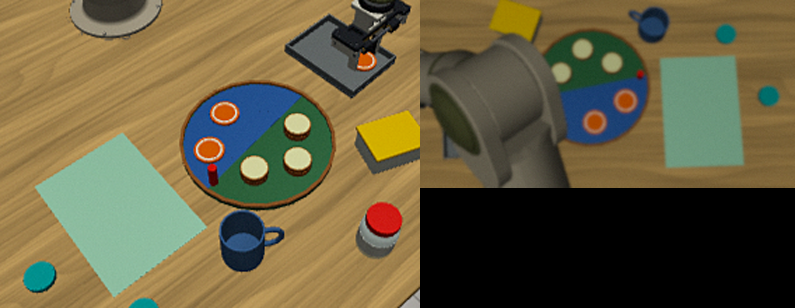

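{"op": "send_rows", "data": {"moves": [-1, 0.1, 0.7, 0, 0, -1, 0, 0.5, 0, 0, -1, 0, 0.2, 0, 0, -1, 0, 0.1, 0, 0, -1, 0, 0, 0, 0]}}

```text
t: 45.18
tcp_pos: [0.5654, 0.3302, 0.0196]
tool_rot: [[0.997, 0.0, -0.077], [0.077, 0.0, 0.997], [0.0, -1.0, 0.0]]
wrist_force: [-1.1, 0.0, -0.0]
opening: 0.0637
```

```bash
python3 p.py .567 .3295 .0195
```

```text
t 45.17 tcp [0.5654 0.3302 0.0196] yaw 94.43 q7 0.3 open 0.0637 F [-1.1  0.  -0. ]
shift cm [ 0.16  0.01 -0.08]
```

{"op": "send_rows", "data": {"moves": [0.6, 0, 0, 0, 0, 0.6, 0, 0, 0, 0, 0.6, 0, -2, 0, 0, 0.6, 0, -4, 0, 0.035, 0.6, 0, -3.5, 0, 0.035, 0.66, -0.5, 0, -2.2, 0, 0.66, -1, 0, -4.5, 0, 0.66, -1, 0, -4.5, 0, 0.66, -1, 0, -4.5, 0, 0.66, -1, 0, -4.5, 0]}}

```text
t: 46.42
tcp_pos: [0.5208, 0.1253, 0.1147]
tool_rot: [[1.0, -0.001, -0.007], [0.007, -0.001, 1.0], [-0.001, -1.0, -0.001]]
wrist_force: [1.1, -0.4, -0.1]
opening: 0.0773
```

{"op": "send_rows", "data": {"moves": [0.66, -1, 0, -4.5, 0, 0.66, -1, 0, -4.5, 0, 0.66, -0.8, 0, -3.7, 0, 0.66, -0.45, 0, -2, 0, 0.66, 0, 2.5, 0, 0, 0.66, 0, 2, 0, 0, 0.66, 0, 1, 0, 0, 0.66, 0, 0, 0, 0]}}

```text
t: 47.42
tcp_pos: [0.4899, -0.0196, 0.0593]
tool_rot: [[1.0, -0.001, -0.008], [0.008, -0.0, 1.0], [-0.001, -1.0, -0.0]]
wrist_force: [-0.7, 0.6, -0.5]
opening: 0.0771
```

```bash
python3 look.py 13; python3 p.py .488 -.0192 .045
```

```text
scene
 s []
 c [([0.5793, 0.3054], 220), ([0.6361, -0.0437], 393), ([0.4902, -0.0213], 245), ([0.5463, -0.1062], 343)]
top
 s []
 c [([0.5632, 0.3221], 107)]
t 47.52 tcp [ 0.4904 -0.0195  0.06  ] yaw 90.43 q7 0.58 open 0.0769 F [-0.2  0.3  0.2]
shift cm [-0.24  1.5   0.03]
```

View pics/l13.png

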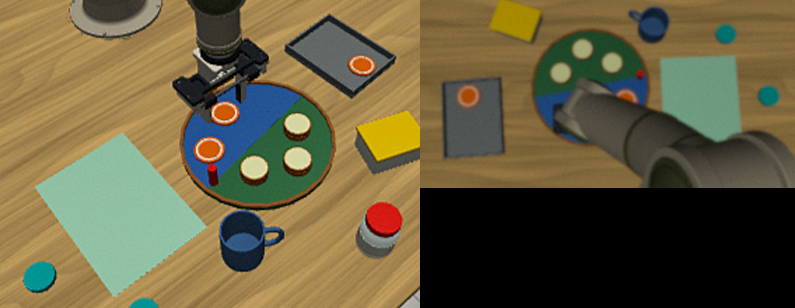

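{"op": "send_rows", "data": {"moves": [0.66, -0.15, 0.8, 0, 0, 0.66, 0, 0.4, 0, 0, 0.66, 0, 0.3, 0, 0, 0.66, 0, 0, 0, 0]}}

```text
t: 48.02
tcp_pos: [0.4889, -0.0194, 0.0445]
tool_rot: [[1.0, -0.0, -0.007], [0.007, -0.0, 1.0], [-0.0, -1.0, -0.0]]
wrist_force: [-1.0, 0.8, -0.3]
opening: 0.0767
```

```bash
python3 p.py .488 -.0192 .045
```

```text
t 48.02 tcp [ 0.4889 -0.0194  0.0445] yaw 90.43 q7 0.54 open 0.0767 F [-1.   0.8 -0.3]
shift cm [-0.09 -0.05  0.02]
```

{"op": "send_rows", "data": {"moves": [-1, 0, 0, 0, 0, -1, 0, 0, 0, 0, -1, 0, 0, 0, 0, -1, 0, 0, 0, 0, -1, 0, -2, 0, 0, -1, 0, -2, 0, 0, -1, 0, -3, 0, 0, -1, 0, 0, 0, 0]}}

```text
t: 49.02
tcp_pos: [0.4898, -0.0196, 0.1161]
tool_rot: [[1.0, 0.003, -0.007], [0.007, -0.0, 1.0], [0.003, -1.0, -0.0]]
wrist_force: [0.1, 0.2, -0.6]
opening: 0.0634
```

```bash
python3 p.py .507 .301 .0205
```

```text
t 49.02 tcp [ 0.4898 -0.0196  0.1161] yaw 90.37 q7 0.72 open 0.0634 F [ 0.1  0.2 -0.6]
shift cm [ 1.9   9.56 32.05]
```

{"op": "send_rows", "data": {"moves": [-1, 0.1, 0, 2.5, 0, -1, 0.2, 0, 4.5, 0, -1, 0.3, 0, 4.5, 0, -1, 0.3, 0, 4.5, 0, -1, 0.3, 0, 4.5, 0, -1, 0.3, 0, 4.5, 0, -1, 0.2, 0, 4.5, 0, -1, 0.15, 1, 2.55, -0.07, -1, 0, 3, 0, 0, -1, 0, 3, 0, 0]}}

```text
t: 50.28
tcp_pos: [0.5048, 0.3013, 0.0428]
tool_rot: [[0.997, -0.0, -0.078], [0.078, -0.0, 0.997], [-0.0, -1.0, -0.0]]
wrist_force: [-0.1, 0.1, 0.1]
opening: 0.0636
```

{"op": "send_rows", "data": {"moves": [-1, 0, 0.9, 0, 0, -1, 0, 0, 0, 0, -1, 0, 0, 0, 0]}}

```text
t: 50.65
tcp_pos: [0.5055, 0.3014, 0.0364]
tool_rot: [[0.997, 0.001, -0.077], [0.077, 0.001, 0.997], [0.001, -1.0, 0.001]]
wrist_force: [0.5, -0.6, -0.1]
opening: 0.0635
```

```bash
python3 p.py .507 .301 .0195
```

```text
t 50.65 tcp [0.5055 0.3014 0.0364] yaw 94.41 q7 0.21 open 0.0635 F [ 0.5 -0.6 -0.1]
shift cm [ 0.15  1.69 -0.06]
```

{"op": "send_rows", "data": {"moves": [-1, -0.2, 0.8, 0, 0, -1, 0, 0.5, 0, 0, -1, 0, 0.3, 0, 0, -1, 0, 0, 0, 0, -1, 0, 0, 0, 0]}}

```text
t: 51.28
tcp_pos: [0.5032, 0.301, 0.0196]
tool_rot: [[0.997, -0.0, -0.077], [0.077, 0.0, 0.997], [-0.0, -1.0, 0.0]]
wrist_force: [-0.2, 0.0, 0.3]
opening: 0.0636
```

```bash
python3 look.py 14; python3 p.py .505 .301 .0195
```

```text
scene
 s []
 c [([0.5586, 0.2963], 361), ([0.6214, -0.041], 408), ([0.5459, -0.1059], 340)]
top
 s []
 c [([0.5439, -0.1013], 116)]
t 51.38 tcp [0.5032 0.301  0.0196] yaw 94.42 q7 0.18 open 0.0633 F [ 0.4 -0.4 -0.7]
shift cm [ 0.18  0.01 -0.01]
```

View pics/l14.png

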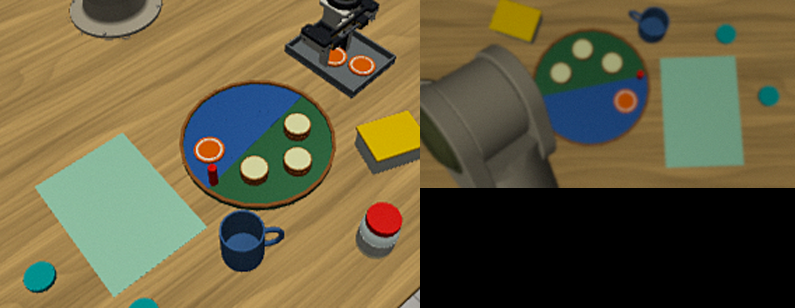

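{"op": "send_rows", "data": {"moves": [0.6, 0, 0, 0, 0, 0.6, 0, 0, 0, 0, 0.6, 0, -2, 0, 0, 0.6, 0, -4, 0, 0, 0.6, 0, -3.5, 0, 0, 0.66, 0.1, 0, -2.5, 0, 0.66, 0.1, 0, -4.7, 0, 0.66, 0.1, 0, -4.7, 0, 0.66, 0.1, 0, -4.7, 0, 0.66, 0.1, 0, -4.7, 0]}}

```text
t: 52.62
tcp_pos: [0.5247, 0.0876, 0.1159]
tool_rot: [[0.997, 0.001, -0.077], [0.077, -0.0, 0.997], [0.001, -1.0, -0.0]]
wrist_force: [-0.6, 0.7, 0.1]
opening: 0.077
```

{"op": "send_rows", "data": {"moves": [0.66, 0.1, 0, -4.7, 0, 0.66, 0.1, 0, -4.7, 0, 0.66, 0.1, 0, -4.7, 0, 0.66, 0.1, 0, -3.2, 0, 0.66, 0.1, 0, -1.95, 0, 0.66, 0, 0, 0, -0.18, 0.66, 0, 0, 0, -0.18, 0.66, 0, 2, 0, -0.17, 0.66, 0, 2, 0, 0, 0.66, 0, 0, 0, 0]}}

```text
t: 53.88
tcp_pos: [0.5438, -0.1027, 0.0747]
tool_rot: [[0.821, -0.001, -0.571], [0.571, -0.0, 0.821], [-0.001, -1.0, 0.001]]
wrist_force: [0.2, -0.2, -0.3]
opening: 0.0773
```

```bash
python3 look.py 15; python3 p.py .544 -.1025 .045
```

```text
scene
 s []
 c [([0.5493, 0.2919], 435), ([0.6599, -0.0307], 333), ([0.5596, -0.102], 175)]
top
 s []
 c [([0.5634, 0.3222], 108), ([0.5015, 0.2934], 107)]
t 53.98 tcp [ 0.5447 -0.1024  0.0757] yaw 124.79 q7 1.36 open 0.0771 F [0.5 0.4 1.1]
shift cm [-0.06  3.07  0.03]
```

View pics/l15.png

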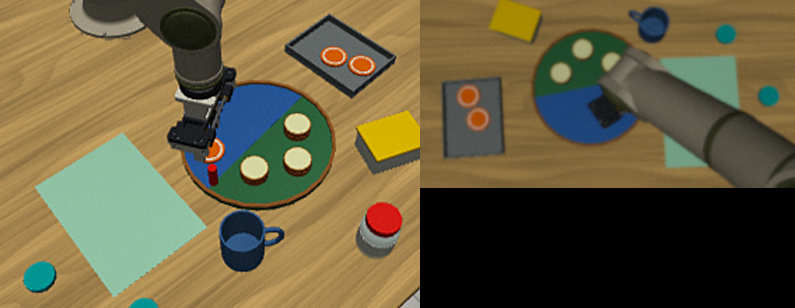

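{"op": "send_rows", "data": {"moves": [0.66, 0, 1.5, 0, 0, 0.66, 0, 0.9, 0, 0, 0.66, 0, 0.5, 0, 0, 0.66, 0, 0.1, 0, 0, 0.66, 0, 0, 0, 0]}}

```text
t: 54.6
tcp_pos: [0.5444, -0.1024, 0.0446]
tool_rot: [[0.821, -0.0, -0.571], [0.571, 0.0, 0.821], [0.0, -1.0, 0.0]]
wrist_force: [0.7, -0.1, 0.9]
opening: 0.0774
```

```bash
python3 p.py .544 -.1025 .045
```

```text
t 54.6 tcp [ 0.5444 -0.1024  0.0446] yaw 124.8 q7 1.3 open 0.0774 F [ 0.7 -0.1  0.9]
shift cm [-0.04 -0.04  0.02]
```

{"op": "send_rows", "data": {"moves": [-1, 0, 0, 0, 0, -1, 0, 0, 0, 0, -1, 0, 0, 0, 0, -1, 0, 0, 0, 0, -1, 0, -2, 0, 0, -1, 0, -2, 0, 0, -1, 0, -3, 0, 0, -1, 0, 0, 0, 0]}}

```text
t: 55.6
tcp_pos: [0.5453, -0.1025, 0.1162]
tool_rot: [[0.821, 0.003, -0.57], [0.57, -0.0, 0.821], [0.002, -1.0, -0.002]]
wrist_force: [-0.7, -0.7, -0.3]
opening: 0.0634
```

```bash
python3 p.py .441 .3205 .0205
```

```text
t 55.6 tcp [ 0.5453 -0.1025  0.1162] yaw 124.77 q7 1.43 open 0.0634 F [-0.7 -0.7 -0.3]
shift cm [15.54  9.52 40.72]
```

{"op": "send_rows", "data": {"moves": [-1, 0, 0, 0, 0.18, -1, 0, 0, 0, 0.18, -1, 0, 0, 0, 0.17, -1, -0.4, 0, 2.5, 0, -1, -0.75, 0, 4.7, 0, -1, -0.75, 0, 4.7, 0, -1, -0.75, 0, 4.7, 0, -1, -0.75, 0, 4.7, 0, -1, -0.75, 0, 4.7, 0, -1, -0.75, 0, 4.7, 0]}}

```text
t: 56.85
tcp_pos: [0.4711, 0.2009, 0.1138]
tool_rot: [[0.997, -0.001, -0.077], [0.077, -0.001, 0.997], [-0.001, -1.0, -0.001]]
wrist_force: [1.7, 0.7, 0.1]
opening: 0.0635
```

{"op": "send_rows", "data": {"moves": [-1, -0.75, 0, 4.7, 0, -1, -0.75, 0, 4.7, 0, -1, -0.5, 0, 2.4, 0, -1, 0, 0, 1, 0, -1, 0, 2, 0, 0, -1, 0, 3, 0, 0, -1, 0, 2.5, 0, 0, -1, 0, 0, 0, 0, -1, 0, 0, 0, 0]}}

```text
t: 57.98
tcp_pos: [0.4423, 0.3255, 0.04]
tool_rot: [[0.997, 0.0, -0.077], [0.077, -0.0, 0.997], [-0.0, -1.0, -0.0]]
wrist_force: [0.1, 0.3, -1.1]
opening: 0.0634
```

```bash
python3 look.py 16; python3 p.py .4425 .326 .0195
```

```text
scene
 s []
 c [([0.4511, 0.3236], 125), ([0.5492, 0.292], 434), ([0.6237, -0.0435], 399)]
top
 s []
 c []
t 58.08 tcp [0.4426 0.3258 0.0405] yaw 94.39 q7 0.06 open 0.0634 F [-0.7 -0.   0.1]
shift cm [-0.01  2.1   0.02]
```

View pics/l16.png

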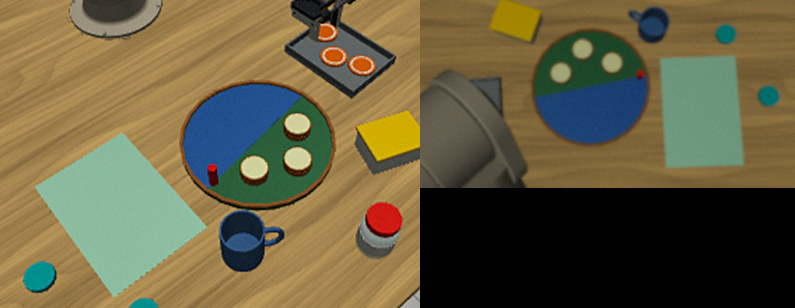

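{"op": "send_rows", "data": {"moves": [-1, 0, 1, 0, 0, -1, 0, 0.7, 0, 0, -1, 0, 0.3, 0, 0, -1, 0, 0.1, 0, 0, -1, 0, 0, 0, 0, -1, 0, 0, 0, 0]}}

```text
t: 58.82
tcp_pos: [0.4419, 0.3256, 0.0193]
tool_rot: [[0.997, 0.001, -0.077], [0.077, -0.001, 0.997], [0.001, -1.0, -0.001]]
wrist_force: [-2.4, -3.4, 13.1]
opening: 0.0635
```

```bash
python3 p.py .4425 .326 .0195
```

```text
t 58.83 tcp [0.4419 0.3256 0.0193] yaw 94.44 q7 0.01 open 0.0635 F [-2.4 -3.4 13.1]
shift cm [ 0.06 -0.02  0.03]
```

{"op": "send_rows", "data": {"moves": [-1, 0, -0.1, 0, 0, -1, 0, 0, 0, 0, 0.3, 0, 0, 0, 0, 0.5, 0, 0, 0, 0, 0.5, 0, 0, 0, 0, 0.5, 0, -2, 0, 0, 0.5, 0, -4, 0, 0, 0.5, 0, -4, 0, 0, 0.5, 0, -4, 0, 0, 0.5, 0, 0, -4, 0]}}

```text
t: 60.08
tcp_pos: [0.4458, 0.2894, 0.1626]
tool_rot: [[0.997, 0.004, -0.08], [0.08, 0.005, 0.997], [0.005, -1.0, 0.005]]
wrist_force: [0.5, -0.3, -1.3]
opening: 0.07
```

{"op": "send_rows", "data": {"moves": [0.5, 0, 0, -6, 0, 0.5, 0, 0, -6, 0, 0.5, 0, 0, -6, 0, 0.5, 0, 0, -6, 0, 0.5, 0, 0, -6, 0, 0.5, 0, 0, -6, 0, 0.5, 0, 0, -6, 0, 0.5, 0, 0, -6, 0, 0.5, 0, 0, -6, 0, 0.5, 0, 0, -6, 0]}}

```text
t: 61.32
tcp_pos: [0.4912, -0.3144, 0.1597]
tool_rot: [[0.997, 0.0, -0.077], [0.077, 0.0, 0.997], [0.0, -1.0, 0.0]]
wrist_force: [0.8, -0.2, 0.0]
opening: 0.0692
```

{"op": "send_rows", "data": {"moves": [0.5, 0, 0, -4, 0, 0.5, 0, 0, 0, 0, 0.5, 0, 0, 0, 0, 0.5, 0, 0, 0, 0]}}

```text
t: 61.82
tcp_pos: [0.4947, -0.3506, 0.1598]
tool_rot: [[0.997, -0.0, -0.079], [0.079, 0.0, 0.997], [-0.0, -1.0, 0.0]]
wrist_force: [0.2, 0.0, 0.4]
opening: 0.0697
```

```bash
python3 p.py .4425 .326 .0195
python3 - <<'E'
from h import *
o=snap("17")
for n,(im,d) in o.items():
    print(n,[(p.tolist(),int(a)) for p,a in coasters(n,im,.011)])
    print(' bread',[(p.tolist(),int(a)) for p,a in slices(n,im,.054,(.45,.8),(-.2,.2))],'left',slices(n,im))
    c,wh,G,B=disc(n,im);X=np.vstack([G,B]);y=np.r_[-np.ones(len(G)),np.ones(len(B))];C=np.array([.586,-.0076])
    best=max(((((X-C)@np.array([np.cos(t),np.sin(t)])-q)*y>0).mean(),t-np.pi,q) for t in np.linspace(2.8,3.8,101) for q in np.linspace(-.006,.006,7))
    print(' disc',c,best)
im,d=o["top"]
for (x,y,z) in [(.5665,.33,.011),(.5032,.301,.011),(.442,.326,.011),(.622,.071,.054),(.648,-.067,.054),(.687,.012,.054)]:
    for n in o:
        u,v=proj(n,(x,y,z)).round().astype(int);print(n,(x,y,z),np.median([depthpt(n,o[n][1],u+i,v+j)[2] for i in(-2,0,2) for j in(-2,0,2)]).round(4))
a=cv2.resize(o["scene"][0][90:290,180:400],None,fx=1.8,fy=1.8,interpolation=cv2.INTER_CUBIC)
b=cv2.resize(o["top"][0][140:270,100:300],None,fx=1.9,fy=1.9,interpolation=cv2.INTER_CUBIC)
b=cv2.copyMakeBorder(b,0,a.shape[0]-b.shape[0],0,0,cv2.BORDER_CONSTANT)
cv2.imwrite("pics/final17.png",np.hstack([a,b]))
E
```

```text
t 61.83 tcp [ 0.4947 -0.3506  0.1598] yaw 94.55 q7 1.52 open 0.0697 F [0.2 0.  0.4]
shift cm [ 0.17 14.05 67.86]
scene [([0.5079, 0.3148], 621), ([0.6075, -0.0326], 415)]
 bread [([0.6181, 0.0687], 193), ([0.6823, 0.0102], 224), ([0.6438, -0.0686], 224)] left []
 disc [587.7 -12.3] (np.float64(0.9987960096319229), np.float64(0.18840734641020696), np.float64(0.004))
top [([0.5662, 0.3303], 107), ([0.5031, 0.3009], 108), ([0.4424, 0.3261], 112)]
 bread [([0.6838, 0.0121], 174), ([0.645, -0.0668], 179), ([0.6194, 0.0706], 182)] left []
 disc [585.5  -7.6] (np.float64(1.0), np.float64(0.18840734641020696), np.float64(0.0))
scene (0.5665, 0.33, 0.011) 0.0115
top (0.5665, 0.33, 0.011) 0.0109
scene (0.5032, 0.301, 0.011) 0.0118
top (0.5032, 0.301, 0.011) 0.0102
scene (0.442, 0.326, 0.011) 0.0104
top (0.442, 0.326, 0.011) 0.0119
scene (0.622, 0.071, 0.054) 0.0537
top (0.622, 0.071, 0.054) 0.0538
scene (0.648, -0.067, 0.054) 0.0549
top (0.648, -0.067, 0.054) 0.0563
scene (0.687, 0.012, 0.054) 0.0538
top (0.687, 0.012, 0.054) 0.0557
```

View pics/final17.png

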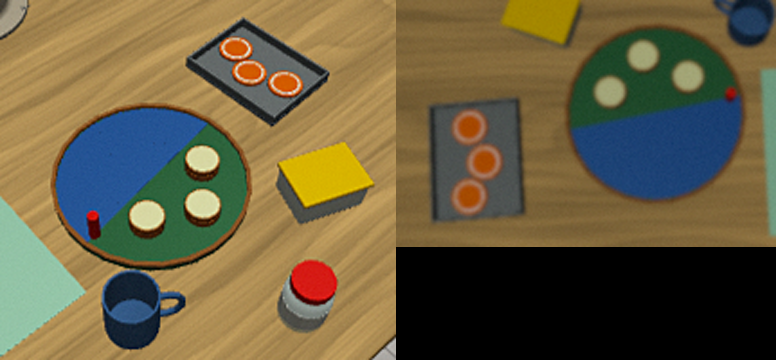

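```bash
python3 -c "
from rig import manip
print(manip.finish_job())"
```

```text
the job is handed in; nothing more can be done
None
```

I finished the job and handed it in at about 62 s of the 210 s allowed. No verdict was given.

- **Bread:** all six slices went onto the green half as three stacks of two. None were left on the sheet.
- **Turntable:** I gripped the red knob and turned the disc half a turn along its arc, with wrist forces below about 8 N, then let go of it at the stop.
- **Coasters:** after the turn, all three went side by side into the grey tray.

My last checks, with the arm clear of everything:

- **Disc:** its dividing line was at 0.188 rad past the half turn, against 0.19 rad before turning. That fits a disc fully home.
- **Bread:** the stack tops measured 54–56 mm high, where two slices should stand at 54 mm. All three stacks were wholly on the green.
- **Coasters:** their tops measured 10–12 mm high, where 11 mm means flat on the tray floor. None overlapped.
- **Tub, mug and turquoise look-alikes:** I never moved any of these. The tub and mug looked undisturbed in the final pictures, and the look-alikes did in the last wider picture, taken just before I set down the third coaster.

Four things disagreed or went slightly off:

- Setting down the last coaster pressed the tray floor with about 13 N, which I eased before letting go.
- The scene camera put the disc's centre about 5 mm from where the top camera did. I used the top camera, which matched the arm to about 1 mm.
- One tray-measuring script stopped with an error because it made too many camera-model calls. I fixed it and ran it again before acting on it.
- I saw no knocked object and no slackened grip.

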